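Gauge the drilled blocks, load the pallet and lock the drilling slide

TASK

Sort the drilled aluminium blocks with the green-handled plug gauge: stand those whose bore it enters right down to its shoulder upright on the sliding pallet, and those in which it stops short upright in the red reject bin. When all are sorted, slide the pallet by its black post along to its end stop at the yellow marks, seat the red-handled hex key fully home in the lock screw's socket before turning it, and turn the screw clockwise until it is tight against its stop. Put gauge and key back in their own holes of the wooden rack and leave the bystanders on the bench alone.

Things in the scene. Friction and masses are not known exactly. Their poses are not given: they have to be found in the camera images.
- block_a: Bright aluminium block 56 x 56 x 45 mm tall with a vertical bore in the middle of its top. Origin: centre of the underside, z up, x and y square to the sides. The mouth of the bore is 19 mm wide in every block; in a finished block it is 19 mm right through, in an unfinished one it narrows to 13 mm at 12 mm below the top, and only the gauge tells which. 0.2 to 0.4 kg. May be absent (None). The names say nothing about the bore.
- block_b: Bright aluminium block 56 x 56 x 45 mm tall with a vertical bore in the middle of its top. Origin: centre of the underside, z up, x and y square to the sides. The mouth of the bore is 19 mm wide in every block; in a finished block it is 19 mm right through, in an unfinished one it narrows to 13 mm at 12 mm below the top, and only the gauge tells which. 0.2 to 0.4 kg. May be absent (None). The names say nothing about the bore.
- block_c: Bright aluminium block 56 x 56 x 45 mm tall with a vertical bore in the middle of its top. Origin: centre of the underside, z up, x and y square to the sides. The mouth of the bore is 19 mm wide in every block; in a finished block it is 19 mm right through, in an unfinished one it narrows to 13 mm at 12 mm below the top, and only the gauge tells which. 0.2 to 0.4 kg. May be absent (None). The names say nothing about the bore.
- block_d: Bright aluminium block 56 x 56 x 45 mm tall with a vertical bore in the middle of its top. Origin: centre of the underside, z up, x and y square to the sides. The mouth of the bore is 19 mm wide in every block; in a finished block it is 19 mm right through, in an unfinished one it narrows to 13 mm at 12 mm below the top, and only the gauge tells which. 0.2 to 0.4 kg. May be absent (None). The names say nothing about the bore.
- gauge: Plug gauge standing in the rack: steel pin 16 mm in diameter and 42 mm long with a tapered tip, below a green round handle 30 mm in diameter and 55 mm tall whose flat underside is the shoulder. Origin: centre of the pin's tip; z up along the pin. Shoulder at z = 42 mm, top of the handle at z = 97 mm. Pushed right down in a finished block (45 mm tall) the tip is 3 mm above the block's underside; in an unfinished one it stops about 12 mm below the block's top. 0.15 kg.
- hex_key: T-handled hex key standing in the rack: vertical hexagon shank 19 mm across flats from its tip to z = 40 mm (the last 4 mm tapered round), a round collar 36 mm wide from 40 to 46 mm, a round stem 16 mm wide to 80 mm, and a red crossbar 100 mm long (along x) x 16 mm (y) x 18 mm (z from 80 to 98 mm), to be gripped across its 16 mm from above. Origin: centre of the tip, z up. Two of the six flats face +x and -x. 0.2 kg.
- rack: Wooden tool rack, a fixed block 200 (x) x 70 (y) x 50 mm tall; origin: centre of its underside. It has two 45 mm deep round holes. It stands on the left or on the right of the bench, the reject bin on the other side.
- rack_gauge_hole (a point): Mouth centre of the gauge's hole, 22 mm wide, in the rack's top face. In place, the gauge's shoulder rests on the rack's top, the tip 42 mm below this point.
- rack_key_hole (a point): Mouth centre of the hex key's hole, 27 mm wide, in the rack's top face. In place, the key's collar rests on the rack's top, the tip 40 mm below this point; the key may stand at any yaw.
- reject_bin: Fixed red open bin, outside 200 (x) x 150 (y) x 30 mm tall, walls and floor 5 mm; origin: centre of its underside. Room for two blocks side by side along its x.
- pallet (a joint): Travel of the aluminium pallet on its fixed grey bed: 0 at the white marks (loading), 0.14 m at the end stop at the yellow marks; it slides along the bed's -y (to the robot's right), friction about 4 N, and cannot be lifted. The bed is 136 mm wide (x, centred on the pallet), 500 mm long and 20 mm tall.
- pallet_tray (a point): Centre of the pallet's floor (moves with it), x and y along its sides. Inside 102 (x) x 172 mm (y), rim 12 mm high all round: room for two blocks side by side along y.
- pallet_grip (a point): Point to grip on the upright black post at the pallet's left (+y) end: post 16 mm (x) x 24 mm (y), from 30 mm below this point to 20 mm above it. Moves with the pallet.
- lock_screw (a joint): Angle of the lock screw on the right-hand (-y) end of the bed: starts at 0 to 0.4, grows clockwise seen from above, firm stop at 1.4 rad (tight, its white mark then beside the yellow tick). Turning takes about 0.12 N m; it stays where it is left. No spring, no rise.
- socket (a point): Mouth centre of the hexagon socket in the lock screw's 42 mm wide head, about 58 mm above the bench. Turns with the screw; z up. Socket 20.9 mm across flats, flats facing this frame's +x and -x (like the key's), flat bottom 18 mm below this point. The key has about 0.2 rad of play in it each way.
- oil_bottle: Bystander: yellow bottle 56 mm wide, 140 mm tall, origin under its centre.
- jar: Bystander: small glass jar 48 mm wide, 55 mm tall, origin under its centre.
- brush: Bystander: bench brush lying near the robot.
- wrench: Bystander: 160 mm spanner lying near the robot.
- offcut: Bystander: wooden offcut 90 x 45 x 30 mm.
Not all that is in view belongs to the job. Leave any blue or pink look-alike of the block_d alone.

How it is judged:
By the outcome, as a careful person would: the job done as asked, in the order asked, and still so for the second after the job is handed in, with the robot touching nothing.
Of block_b, block_c, block_d only 1 to 3 are there at a start; the rules pass over those that are not, and their reading is None.
At some moment in a run one of block_a, block_b, block_c, block_d may be knocked a few centimetres aside while the robot is not near it.
It also fails if it takes over 210 s, if anything falls off the work surface, if the arm or the gripper's body presses on something with over 40 N, if the wrist force passes 120 N, or if a joint passes its speed limit or range.

ROBOT

A 6-joint arm with a two-finger parallel gripper is mounted at the origin on the work surface. World frame = base frame: x ahead of the robot, y to its left, z up, the work surface at z = 0. Lengths are in m, angles in rad, forces in N, time in s.
With the tool pointing down it reaches from about 0.35 to 0.975 m from the base axis. Payload 4.9 kg.
Tool frame: the origin (TCP) lies midway between the tips of the shut fingers; the grasp point (between the pads) lies 19 mm behind it; z points along the fingers, y is the line along which they close (so a half turn about z gives the same grasp; the last joint's range is limited). The gripper opens to 85 mm and grips with 20 to 120 N. Pads are 22 mm wide; open, the fingers measure 114 mm over their backs; the gripper's body (76 mm by 85 mm) begins 54 mm behind the grasp point. The pads swing forward as they close: fully open they stand 13 mm farther back than shut.
Start: joints at [-0.119, 0.053, 1.613, -0, 1.476, -0.119], TCP at [0.625, 0, 0.231] pointing down, gripper open.
Joint ranges: [-3.01, 3.01], [-1.01, 2.22], [0.06, 2.58], [-1.02, 4.17], [0.09, 2.62], [-3.14, 3.14]. Speed limits (rad/s): [2.57, 2.57, 3.14, 3.14, 3.14, 3.14].

INTERFACE

Orientations are given as a unit quaternion [w, x, y, z].
In Python, from plant import * gives the robot as it stands.
- The arm moves only by the tool jog_arm, never from a script. Its argument "targets" is a list of rows, each a list of 3 entries, a list of its own where there are three numbers: the shift along the tool's x, y, z in units of 25 mm (1.0 is 25 mm), then the turn, a rotation vector about the tool's x, y, z in units of 8 degrees (1.0 is 8 degrees), then the opening in per cent of the stroke, from 0 (shut) to 100 (fully open). A call has 1 to 8 rows; each row is the pose to reach, as a shift and turn from the pose commanded when the call began, along the tool's axes at that moment; what a row does not reach only later rows make up. A row lasts 1/8 s, in which the tool goes at most 62.5 mm and 10.7 degrees, less where a joint would pass 70% of its speed; a pose out of reach is approached as far as the arm can. A call with a gripper value outside its range is refused whole. The fingers move at their own pace and stop on an object; the grip force is fixed at half the most. Time passes only in rows, so rows that repeat a pose let the fingers close. It gives the time, the measured TCP pose, the force, the opening and the grip force at its end, in the units of the state.
- state(): the state, without advancing time (a new reading comes with each control period).
- grab_frame(name): name is "scene" or "side" or "wrist"; returns (picture, depth): 480x640x3 uint8, red, green, blue; 480x640 float32, m along the optical axis (not along the pixel's ray), 0 where there is no reading.
- camera_params(name): a dict with "fovy" (degrees; the focal length in pixels is half the picture's height over the tangent of half this angle, whatever the lens; pixels are square), "cx", "cy" (the principal point, pixels), "rvec" (rotation vector, rad) and "tvec" (3), from world to camera coordinates, as OpenCV has them; the wrist camera has in their place "hand_eye" (4x4, takes a point from camera to tool coordinates, whose origin is the TCP and whose axes are the flange's). Camera axes: x right, y down, z forward; pixel columns grow to the right and rows downward; lengths in m; the calibration is good to about 2 mm. A picture is of the moment at which its call begins: read the wrist's pose just before it. camera_params takes no time and is no camera call.
- job_done(): hands the job in; it is judged then, once.
The state is a dict: "time": time; "joint_pos": joint angles; "joint_vel": joint speeds; "joint_efforts": joint torques, N m; "tool_pos": TCP position; "tool_rot": TCP orientation; "contact_force": force on the tool from outside, world axes, zero at the start; "ft_torque": the same for the moment, N m; "gripper_width": opening from 0.0 (shut) to 1.0 (fully open); "grasp_force": force on a finger pad.
Only numpy, scipy, OpenCV 4.12 (cv2) and the standard library are available. Lean on these libraries where they do the work, as an engineer would, in place of code of your own. Each camera call takes 0.05 s, during which the arm holds its last target. There are 200 camera calls.

## Working session

There is one attempt and no reset: what is moved stays moved. The work goes in short steps, Python scripts to look and compute and a tool call to move; the robot and the scene stay as the last step left them, time stands still between calls to the robot, and variables do not carry over. Pictures are saved under pics/ and viewed, at most 14 in all, crops included, and the job is handed in when it is done.

Besides the shell and the picture viewer there is one more tool, called after "Call:" as name(argument=value, ...) on one line, values as JSON. jog_arm: Moves the arm, as the interface text tells. Its arguments: {"type":"object","properties":{"targets":{"type":"array"}},"required":["targets"]}

```bash
ls; mkdir -p pics
cat > h.py <<'E'
from plant import *
import numpy as np, cv2
from scipy.spatial.transform import Rotation as R
def RT(q): return R.from_quat([q[1],q[2],q[3],q[0]])
def cam(name, st=None):
    p=camera_params(name); f=240/np.tan(np.radians(p["fovy"])/2)
    if "hand_eye" in p:
        T=np.eye(4);T[:3,:3]=RT(st["tool_rot"]).as_matrix();T[:3,3]=st["tool_pos"]
        M=T@np.array(p["hand_eye"])
    else:
        Rm=R.from_rotvec(np.ravel(p["rvec"])).as_matrix();M=np.eye(4);M[:3,:3]=Rm.T;M[:3,3]=-Rm.T@np.ravel(p["tvec"])
    return f,p["cx"],p["cy"],M
def shot(name,fn):
    st=state();im,d=grab_frame(name);f,cx,cy,M=cam(name,st)
    cv2.imwrite("pics/%s.png"%fn,im[:,:,::-1]);np.savez("pics/%s.npz"%fn,im=im,d=d,M=M,k=[f,cx,cy])
    return im,d
def load(fn):
    z=np.load("pics/%s.npz"%fn);return z
def cloud(fn):
    z=load(fn);f,cx,cy=z["k"];d=z["d"];v,u=np.mgrid[:480,:640]
    P=np.stack([(u-cx)/f*d,(v-cy)/f*d,d],-1);M=z["M"];return P@M[:3,:3].T+M[:3,3]
def ray(fn,u,v,zz):
    "pixel -> world at height zz"
    q=load(fn);f,cx,cy=q["k"];M=q["M"];r=M[:3,:3]@np.array([(u-cx)/f,(v-cy)/f,1]);o=M[:3,3]
    return (o+r*(zz-o[2])/r[2]).round(4)
def proj(fn,P):
    q=load(fn);f,cx,cy=q["k"];M=q["M"];c=(np.array(P)-M[:3,3])@M[:3,:3];return (c[0]/c[2]*f+cx,c[1]/c[2]*f+cy)
def go(x,y,z,yaw=None):
    "shift units from current measured pose to tcp target; tool down"
    st=state();Rm=RT(st["tool_rot"]);s=Rm.inv().apply(np.array([x,y,z])-st["tool_pos"])/0.025
    t=None
    if yaw is not None:
        # target: tool z down, tool x at yaw
        c,sn=np.cos(yaw),np.sin(yaw);T=np.array([[c,sn,0],[sn,-c,0],[0,0,-1]])
        t=((Rm.inv()*R.from_matrix(T)).as_rotvec()/np.radians(8)).round(2)
    print("shift",s.round(2),"turn",t)
E
python3 - <<'E'
from h import *
for n in("scene","side","wrist"):
    shot(n,n+"0"); print(n,camera_params(n))
s=state();print(s)
E
```

```text
pics
scene {'fovy': 45.34945312641185, 'cx': 316.5805316456758, 'cy': 238.44237154679683, 'rvec': array([ 0.75192115,  2.60786847, -1.09867381]), 'tvec': array([ 0.47565828, -0.14578375,  1.55171246])}
side {'fovy': 55.79531361289772, 'cx': 321.9264464951028, 'cy': 239.3062748233282, 'rvec': array([ 2.15451518, -0.93949064,  0.44168819]), 'tvec': array([-0.39149237,  0.32212265,  0.93296963])}
wrist {'fovy': 59.97577662491564, 'cx': 311.1507160874113, 'cy': 241.396403566013, 'hand_eye': array([[ 1.46126482e-04, -9.63683216e-01, -2.67048006e-01,
         6.66541900e-02],
       [ 9.99999988e-01,  1.26655372e-04,  9.01366934e-05,
         1.35555138e-04],
       [-5.30401541e-05, -2.67048016e-01,  9.63683223e-01,
        -1.43197096e-01],
       [ 0.00000000e+00,  0.00000000e+00,  0.00000000e+00,
         1.00000000e+00]])}
{'time': 0.15, 'joint_pos': array([-1.18999306e-01,  5.32189477e-02,  1.61397736e+00, -8.15289487e-06,
        1.47601648e+00, -1.19001252e-01]), 'joint_vel': array([-7.29825054e-05, -1.39115613e-03, -4.94078212e-03,  8.80527161e-06,
        1.16951084e-03,  1.14875980e-03]), 'joint_efforts': array([ 5.10442842e-04, -3.94241810e+01, -3.70721948e+01, -1.15854355e-04,
        4.61802789e-03,  5.00508997e-05]), 'tool_pos': array([6.24509495e-01, 5.72118991e-05, 2.30337666e-01]), 'tool_rot': array([-6.34249247e-04,  7.07105586e-01,  7.07107512e-01, -5.03940841e-04]), 'contact_force': array([0.44874376, 0.14210852, 0.4187446 ]), 'ft_torque': array([-0.03868206,  0.01223767, -0.03951429]), 'grasp_force': 0.0, 'gripper_width': 1.00425896196092}
```

View pics/scene0.png

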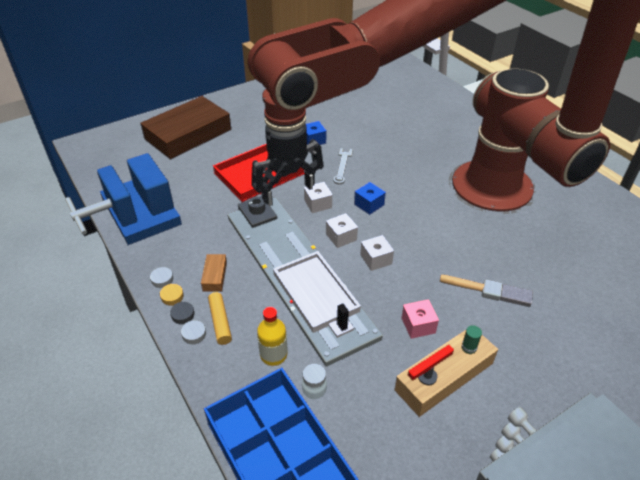

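View pics/side0.png

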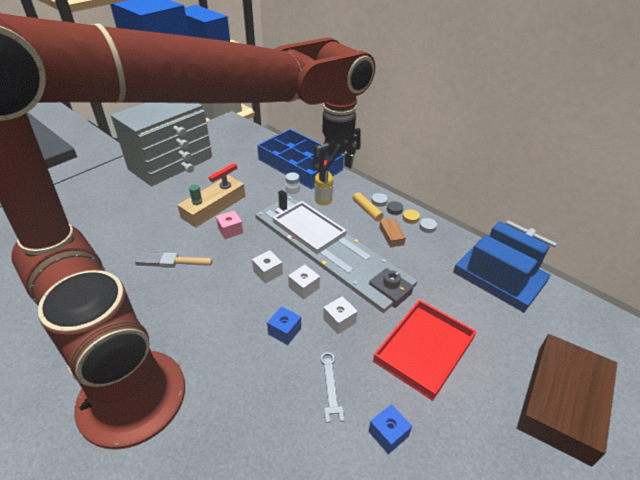

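Three bright blocks: scene (318,196), (342,229), (377,251), which are side (340,313), (304,279), (267,263). Look-alikes are blue (370,197), blue (315,132) and pink (420,318) in the scene view. The rack is on the left with the gauge at scene (472,338) and the key at (430,362). The red bin is on the right. Next I locate everything in the depth clouds.

```bash
cat >> h.py <<'E'
def top(fn,u,v,z0,z1,r=30):
    "rect of the points with height z0..z1 around a pixel"
    C=cloud(fn);m=np.zeros((480,640),np.uint8);q=C[...,2];w=((q>z0)&(q<z1)&(load(fn)["d"]>0)).astype(np.uint8)
    n,l=cv2.connectedComponents(w,connectivity=4)
    sl=l[max(0,v-r):v+r,max(0,u-r):u+r];ids=sl[sl>0]
    if len(ids)==0: return None
    k=np.bincount(ids).argmax();P=C[(l==k)]
    P=P[(np.abs(P-np.median(P,0))<0.25).all(1)]
    (c,s,a)=cv2.minAreaRect((P[:,:2]*1000).astype(np.float32))
    return np.round(c,1),np.round(s,1),round(a,1),P[:,2].mean().round(4),len(P)
E
python3 - <<'E'
from h import *
for n,l in (("scene0",[(318,196),(342,229),(377,251),(370,197),(420,318)]),("side0",[(340,313),(304,279),(267,263),(284,323),(229,224)])):
    for u,v in l: print(n,u,v,top(n,u,v,.041,.052,12))
print("rack",top("scene0",460,355,.045,.055,25),top("side0",210,205,.045,.055,25))
print("gauge",top("scene0",472,333,.097,.113,12),top("side0",195,190,.097,.113,12))
print("key",top("scene0",432,362,.10,.114,12),top("side0",223,172,.1,.114,12))
print("post",top("scene0",343,312,.06,.10,10),top("side0",283,196,.06,.10,10))
print("head",top("scene0",258,202,.05,.066,8),top("side0",392,276,.05,.066,8))
print("bin rim",top("scene0",250,165,.024,.034,40),top("side0",425,347,.024,.034,60))
C=cloud("scene0");D=cloud("side0")
for u,v in((315,290),(300,275),(342,315),(258,202)): print("s",C[v,u].round(3))
for u,v in((310,226),(283,192),(425,347),(392,278)): print("d",D[v,u].round(3))
E
```

```text
scene0 318 196 (array([ 442.9, -183.8]), array([63.3, 58.5]), 81.1, np.float64(0.0447), 274)
scene0 342 229 (array([461. , -49.8]), array([60.5, 59.5]), 87.1, np.float64(0.0445), 361)
scene0 377 251 (array([433.2,  57.2]), array([63.4, 58.9]), 81.1, np.float64(0.0445), 418)
scene0 370 197 (array([ 332.4, -109.7]), array([60.3, 62.1]), 12.0, np.float64(0.0444), 306)
scene0 420 318 (array([472.2, 260. ]), array([59.2, 57.4]), 72.3, np.float64(0.0444), 541)
side0 340 313 (array([ 437.1, -185.9]), array([57.7, 57.6]), 80.6, np.float64(0.0445), 446)
side0 304 279 (array([454.6, -49.8]), array([59.1, 58.3]), 87.5, np.float64(0.0443), 366)
side0 267 263 (array([427.6,  56.4]), array([59.8, 58.3]), 80.6, np.float64(0.0442), 335)
side0 284 323 (array([ 326.7, -112.2]), array([57.7, 58.5]), 11.5, np.float64(0.0444), 481)
side0 229 224 (array([466.2, 258.4]), array([59.3, 56.2]), 73.9, np.float64(0.0442), 238)
rack (array([507.8, 384.1]), array([202.9,  72.2]), 3.4, np.float64(0.0493), 2298) (array([502.7, 383. ]), array([202.6,  75.2]), 3.6, np.float64(0.0492), 830)
gauge (array([453.2, 381.5]
[... 252 characters left out ...]
]), 1.9, np.float64(0.1055), 142)
post (array([624.1, 196.2]), array([25.5, 18.5]), 86.7, np.float64(0.0812), 182) (array([615.6, 191.7]), array([18. , 24.7]), 9.7, np.float64(0.0789), 98)
head (array([ 603.1, -216.7]), array([42.5, 39.5]), 80.7, np.float64(0.0562), 156) (array([ 595.8, -219.2]), array([40.1, 40.6]), 63.4, np.float64(0.0562), 165)
bin rim (array([ 530.1, -376.3]), array([170.1, 156. ]), 3.8, np.float64(0.0284), 272) (array([ 507.8, -378.8]), array([203.5, 151. ]), 4.0, np.float64(0.0287), 773)
s [0.617 0.082 0.03 ]
s [0.623 0.028 0.03 ]
s [0.631 0.205 0.084]
s [ 0.594 -0.222  0.049]
d [0.62  0.082 0.028]
d [0.621 0.191 0.092]
d [ 0.512 -0.379  0.007]
d [ 0.607 -0.214  0.039]
```

Run:
```python
import cv2
a=cv2.imread("pics/side0.png");b=cv2.imread("pics/scene0.png")
A=cv2.resize(a[185:345,250:450],(800,640))[:600]
cv2.imwrite("pics/c1.png",cv2.resize(a[180:330,250:450],(800,600),interpolation=cv2.INTER_CUBIC))
```

```text
(no output)
```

View pics/c1.png

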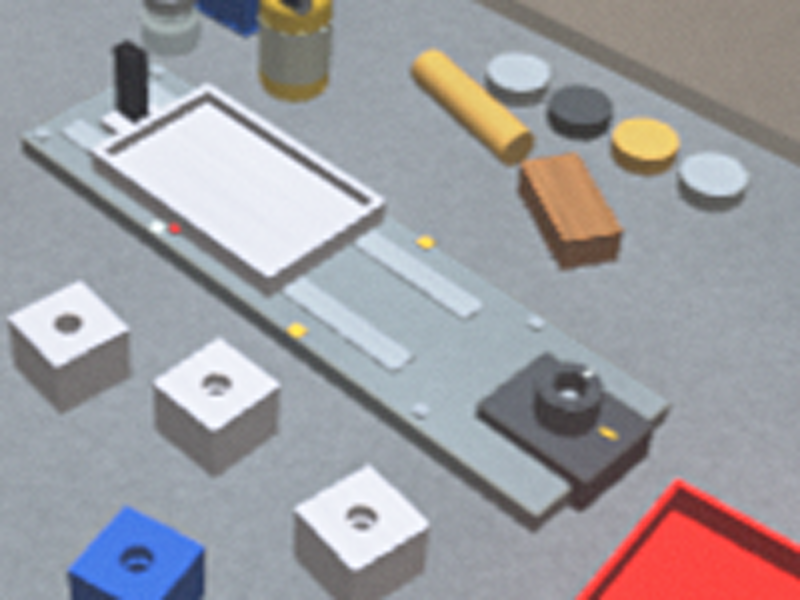

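The crop shows three aluminium blocks with tops at (68,323), (217,385) and (361,517), plus one blue look-alike at (137,560). The lock screw is at (568,390). The tray is empty. Heights and sizes agree with the description (45 mm blocks, rack 200 x 70), and the two views differ by about 6 mm, so I will correct with close wrist looks. First I go above the gauge.

Call:
jog_arm(targets=[[[15.2,-7,1.2],[0,0,0],60],[[15.2,-7,1.2],[0,0,0],60],[[15.2,-7,1.2],[0,0,0],60],[[15.2,-7,1.2],[0,0,0],60],[[15.2,-7,1.2],[0,0,0],60],[[15.2,-7,1.2],[0,0,0],60],[[15.2,-7,1.2],[0,0,0],60],[[15.2,-7,1.2],[0,0,0],60]])

```text
time: 1.15
tool_pos: [0.448, 0.3821, 0.2005]
tool_rot: [-0.0, 0.705, 0.709, -0.001]
contact_force: [0.1, -0.2, -0.5]
gripper_width: 0.603
grasp_force: 0.0
```

Run:
```python
from h import *
shot("wrist","w1");print(state()["tool_pos"])
p=proj("w1",(.45,.38,.105));print(p)
print(top("w1",int(p[0]),int(p[1]),.098,.113,30))
p=proj("w1",(.56,.386,.105));print(p)
```

```text
[0.44899607 0.380755   0.200638  ]
(np.float64(314.39216971510143), np.float64(245.49334588749613))
(array([450.3, 380.3]), array([28.9, 29.3]), 0.7, np.float64(0.1053), 1900)
(np.float64(499.89618865270376), np.float64(236.68308754327896))
```

View pics/w1.png

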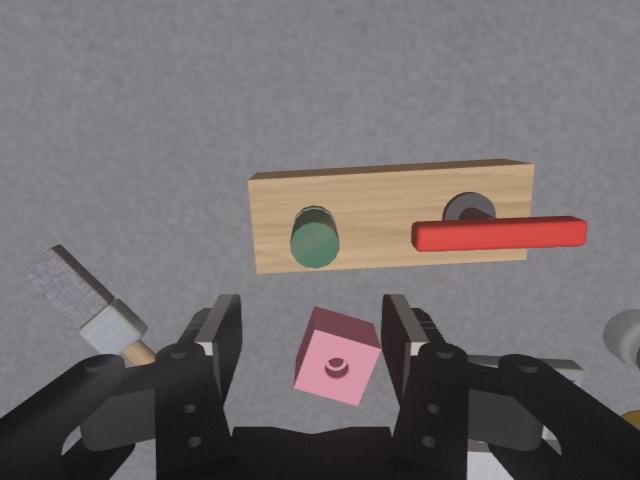

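The wrist view shows the gauge top at (315,245) and the key bar at (500,234). The gauge measures (450.3, 380.3), which is the average of the two fixed cameras, so I will use those averages from here on. Now I grip the gauge.

Call:
jog_arm(targets=[[[0,0.03,2.5],[0,0,0],60],[[0,0.03,4.5],[0,0,0],60],[[0,0.03,5.5],[0,0,0],60],[[0,0.03,5.5],[0,0,0],60],[[0,0.03,5.5],[0,0,0],0],[[0,0.03,5.5],[0,0,0],0],[[0,0.03,5.5],[0,0,0],0],[[0,0.03,5.5],[0,0,0],0]])

```text
time: 2.2
tool_pos: [0.4522, 0.3806, 0.066]
tool_rot: [0.001, 0.707, 0.707, 0.002]
contact_force: [0.6, -2.3, 5.9]
gripper_width: 0.334
grasp_force: 59.1
```

Call:
jog_arm(targets=[[[0,0,0],[0,0,0],0],[[0,0,0],[0,0,0],0]])

```text
time: 2.45
tool_pos: [0.4522, 0.3806, 0.066]
tool_rot: [0.001, 0.707, 0.707, 0.002]
contact_force: [0.7, -2.1, 5.2]
gripper_width: 0.337
grasp_force: 59.1
```

Run:
```python
from h import *
s=state();print(s["tool_pos"],RT(s["tool_rot"]).as_matrix().round(4),s["gripper_width"])
```

```text
[0.4522172  0.38058335 0.06599436] [[-2.0e-04  1.0e+00  3.4e-03]
 [ 1.0e+00  2.0e-04  1.3e-03]
 [ 1.3e-03  3.4e-03 -1.0e+00]] 0.33687673377454175
```

Call:
jog_arm(targets=[[[0,0,-2],[0,0,0],0],[[0,0,-4],[0,0,0],0],[[0,0,-4],[0,0,0],0],[[-2,0,-4],[0,0,0],0],[[-4.4,0,-4],[0,0,0],0],[[-6.8,-0.4,-4],[0,0,0],0],[[-9.2,-0.8,-4],[0,0,0],0],[[-11.6,-0.9,-4],[0,0,0],0]])

```text
time: 3.45
tool_pos: [0.4264, 0.0885, 0.1619]
tool_rot: [-0.001, 0.707, 0.707, -0.001]
contact_force: [1.3, 0.1, -2.2]
gripper_width: 0.336
grasp_force: 60.4
```

Call:
jog_arm(targets=[[[-2,0,0],[0,0,0],0],[[-3.6,0,0],[0,0,0],0],[[-3.6,0,0],[0,0,0],0],[[-3.6,0,0],[0,0,0],0],[[-3.6,0,0],[0,0,0],0]])

```text
time: 4.08
tool_pos: [0.4279, 0.0011, 0.1632]
tool_rot: [-0.001, 0.706, 0.708, -0.0]
contact_force: [-0.5, 0.3, -1.3]
gripper_width: 0.338
grasp_force: 60.4
```

```bash
cat >> h.py <<'E'
def blk(fn,x,y,z0=.040,z1=.05):
    p=proj(fn,(x,y,.045));t=top(fn,int(p[0]),int(p[1]),z0,z1,25);print(np.round(p),t);return t
E
python3 - <<'E'
from h import *
s=state();print(s["tool_pos"],s["gripper_width"],s["contact_force"])
shot("wrist","w2");blk("w2",.430,.057);blk("w2",.458,-.05)
E
```

```text
[0.42789459 0.00107906 0.16315172] 0.33768534890280094 [-0.53811193  0.25939279 -1.30122921]
[315. 144.] (array([430.5,  55.9]), array([56.1, 56.2]), 81.0, np.float64(0.0456), 7832)
[355. 306.] (array([462.5, -38.2]), array([32. , 48.5]), 86.7, np.float64(0.0453), 1857)
```

View pics/w2.png

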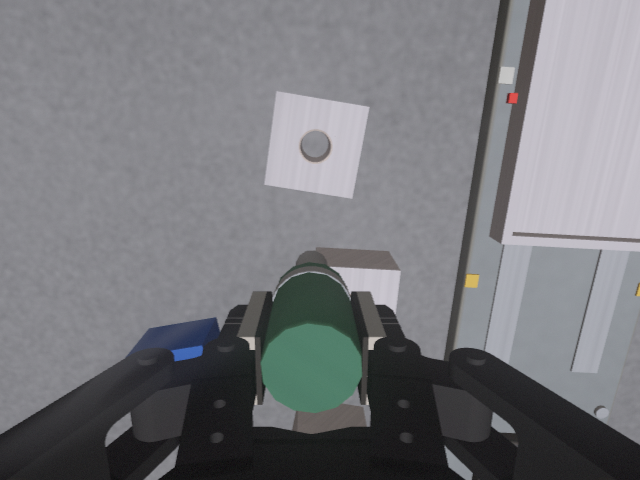

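The wrist view shows the block at (316,145), with its open bore clear of the gauge. It measures (430.5, 55.9) and 56.1 mm square. I move over it and lower the gauge in stages.

Call:
jog_arm(targets=[[[1,0.1,0],[0,0,0],0],[[2.19,0.1,1],[0,0,0],0],[[2.19,0.1,1.8],[0,0,0],0],[[2.19,0.1,1.8],[0,0,0],0],[[2.19,0.1,1.8],[0,0,0],0]])

```text
time: 4.75
tool_pos: [0.4312, 0.055, 0.1196]
tool_rot: [0.0, 0.707, 0.707, 0.0]
contact_force: [-0.2, 0.8, -1.8]
gripper_width: 0.339
grasp_force: 60.5
```

Call:
jog_arm(targets=[[[0,0,0.5],[0,0,0],0],[[0,0,0.8],[0,0,0],0],[[0,0,1.1],[0,0,0],0],[[0,0,1.3],[0,0,0],0],[[0,0,1.3],[0,0,0],0],[[0,0,1.3],[0,0,0],0]])

```text
time: 5.5
tool_pos: [0.431, 0.0547, 0.0865]
tool_rot: [0.0, 0.707, 0.707, 0.0]
contact_force: [0.3, 0.7, -1.7]
gripper_width: 0.336
grasp_force: 60.5
```

Call:
jog_arm(targets=[[[0,0,0.4],[0,0,0],0],[[0,0,0.4],[0,0,0],0],[[0,0,0.4],[0,0,0],0]])

```text
time: 5.88
tool_pos: [0.4308, 0.0547, 0.0762]
tool_rot: [0.0, 0.707, 0.707, -0.0]
contact_force: [0.9, -0.2, -0.8]
gripper_width: 0.337
grasp_force: 60.6
```

Call:
jog_arm(targets=[[[0,0,0.4],[0,0,0],0],[[0,0,0.7],[0,0,0],0],[[0,0,0.8],[0,0,0],0],[[0,0,0.8],[0,0,0],0],[[0,0,0.8],[0,0,0],0]])

```text
time: 6.5
tool_pos: [0.4314, 0.0546, 0.0609]
tool_rot: [-0.001, 0.707, 0.707, -0.001]
contact_force: [-17.5, -0.1, 32.9]
gripper_width: 0.336
grasp_force: 64.1
```

The gauge reached full depth: TCP 61 mm, as predicted for seating on the shoulder. This block (near y=+56) is **finished**. Next is the middle block.

Call:
jog_arm(targets=[[[0,0,-1],[0,0,0],0],[[0,0,-3],[0,0,0],0],[[0,0,-4],[0,0,0],0],[[-2,0.5,-4.2],[0,0,0],0],[[-4,1,-4.2],[0,0,0],0],[[-6.4,1.1,-4.2],[0,0,0],0],[[-6.4,1.1,-4.2],[0,0,0],0],[[-6.4,1.1,-4.2],[0,0,0],0]])

```text
time: 7.5
tool_pos: [0.4579, -0.1051, 0.1605]
tool_rot: [-0.001, 0.707, 0.707, -0.0]
contact_force: [0.1, -0.7, -2.0]
gripper_width: 0.335
grasp_force: 60.3
```

Run:
```python
from h import *
s=state();print(s["tool_pos"],s["contact_force"])
shot("wrist","w3");t=blk("w3",.458,-.05);go(t[0][0]/1e3,t[0][1]/1e3,.1195);blk("w3",.430,.056)
```

```text
[ 0.45792124 -0.10506623  0.16054345] [ 0.08000697 -0.74303416 -1.98606057]
[311. 146.] (array([457.7, -50.6]), array([56.2, 56.1]), 86.9, np.float64(0.0456), 7987)
shift [ 2.15 -0.01  1.65] turn None
[259. -55.] (array([457.7, -50.6]), array([56.2, 56.1]), 86.9, np.float64(0.0456), 7987)
```

Call:
jog_arm(targets=[[[1,0,0],[0,0,0],0],[[2.15,0,1],[0,0,0],0],[[2.15,0,1.7],[0,0,0],0],[[2.15,0,1.7],[0,0,0],0],[[2.15,0,1.7],[0,0,0],0]])

```text
time: 8.18
tool_pos: [0.4587, -0.0517, 0.1194]
tool_rot: [0.0, 0.707, 0.707, 0.0]
contact_force: [0.2, 0.6, -1.6]
gripper_width: 0.336
grasp_force: 60.3
```

Call:
jog_arm(targets=[[[0,0,0.5],[0,0,0],0],[[0,0,0.8],[0,0,0],0],[[0,0,1.1],[0,0,0],0],[[0,0,1.3],[0,0,0],0],[[0,0,1.3],[0,0,0],0],[[0,0,1.3],[0,0,0],0]])

```text
time: 8.93
tool_pos: [0.4583, -0.0512, 0.0884]
tool_rot: [-0.001, 0.707, 0.707, -0.0]
contact_force: [-7.4, 3.3, 13.5]
gripper_width: 0.333
grasp_force: 62.3
```

Call:
jog_arm(targets=[[[0,0,0.2],[0,0,0],0],[[0,0,0.3],[0,0,0],0],[[0,0,0.3],[0,0,0],0]])

```text
time: 9.3
tool_pos: [0.4594, -0.0517, 0.0878]
tool_rot: [-0.002, 0.707, 0.707, -0.001]
contact_force: [-23.9, 6.2, 50.6]
gripper_width: 0.34
grasp_force: 67.6
```

The stop is firm at TCP 88 mm, about 12 to 15 mm deep, with 50 N on it. The middle block (near y=-50) is **unfinished**. Third block next.

Call:
jog_arm(targets=[[[0,0,-1],[0,0,0],0],[[0,0,-3],[0,0,0],0],[[-1,0,-3.2],[0,0,0],0],[[-3,-0.4,-3.2],[0,0,0],0],[[-5.4,-0.7,-3.2],[0,0,0],0],[[-7.6,-0.7,-3.2],[0,0,0],0],[[-7.6,-0.7,-3.2],[0,0,0],0],[[-7.6,-0.7,-3.2],[0,0,0],0]])

```text
time: 10.3
tool_pos: [0.4405, -0.2413, 0.1583]
tool_rot: [-0.001, 0.707, 0.707, 0.0]
contact_force: [0.7, 0.2, -1.3]
gripper_width: 0.336
grasp_force: 60.6
```

Run:
```python
from h import *
s=state();print(s["tool_pos"],s["contact_force"])
shot("wrist","w4");t=blk("w4",.440,-.185);go(t[0][0]/1e3,t[0][1]/1e3,.1195)
C=cloud("w4");im=load("w4")["im"].astype(int)
g=(im[...,1]>im[...,0]+15)&(im[...,1]>im[...,2]+5)&(load("w4")["d"]>0)&(load("w4")["d"]<.2)
print("gauge top z", np.percentile(C[g][:,2],[50,90,97]), np.median(C[g],0))
```

```text
[ 0.4404768  -0.24133463  0.15825955] [ 0.6746896   0.22537366 -1.25036536]
[310. 144.] (array([ 440., -186.]), array([56.2, 56.1]), 79.6, np.float64(0.0456), 8133)
shift [ 2.19 -0.02  1.55] turn None
gauge top z [0.19743298 0.19836816 0.19870582] [ 0.44023461 -0.23548168  0.19743298]
```

Call:
jog_arm(targets=[[[1,0,0],[0,0,0],0],[[2.2,0,1],[0,0,0],0],[[2.2,0,1.6],[0,0,0],0],[[2.2,0,1.6],[0,0,0],0],[[2.2,0,1.6],[0,0,0],0]])

```text
time: 10.98
tool_pos: [0.4413, -0.187, 0.1196]
tool_rot: [0.001, 0.707, 0.707, 0.0]
contact_force: [0.2, 0.4, -1.8]
gripper_width: 0.34
grasp_force: 60.5
```

Call:
jog_arm(targets=[[[0,0,0.5],[0,0,0],0],[[0,0,0.8],[0,0,0],0],[[0,0,1.1],[0,0,0],0],[[0,0,1.4],[0,0,0],0],[[0,0,1.4],[0,0,0],0],[[0,0,1.4],[0,0,0],0]])

```text
time: 11.72
tool_pos: [0.4408, -0.1869, 0.088]
tool_rot: [-0.001, 0.707, 0.707, -0.001]
contact_force: [-11.9, 5.2, 25.4]
gripper_width: 0.334
grasp_force: 63.7
```

This one (near y=-186) also stops at 88 mm with 25 N, so it is **unfinished**. The gauge goes back to the rack.

Call:
jog_arm(targets=[[[0,0,-1],[0,0,0],0],[[0,0,-3],[0,0,0],0],[[1,0,-3.4],[0,0,0],0],[[3,0,-3.4],[0,0,0],0],[[5.4,0.2,-3.4],[0,0,0],0],[[7.8,0.4,-3.4],[0,0,0],0],[[10.2,0.4,-3.4],[0,0,0],0],[[12.6,0.4,-3.4],[0,0,0],0]])

```text
time: 12.72
tool_pos: [0.4506, 0.1304, 0.1687]
tool_rot: [0.0, 0.707, 0.707, 0.0]
contact_force: [1.2, 0.8, -0.7]
gripper_width: 0.338
grasp_force: 60.6
```

Call:
jog_arm(targets=[[[2.4,0,0],[0,0,0],0],[[4.8,0,0],[0,0,0],0],[[7.2,0,0],[0,0,0],0],[[9,0,0],[0,0,0],0],[[10.1,0,0],[0,0,0],0],[[10.1,0,0],[0,0,0],0],[[10.1,0,0],[0,0,0],0]])

```text
time: 13.6
tool_pos: [0.4506, 0.3804, 0.1682]
tool_rot: [0.0, 0.707, 0.707, -0.001]
contact_force: [0.7, -0.1, -2.2]
gripper_width: 0.337
grasp_force: 60.6
```

Run:
```python
from h import *
s=state();print(s["tool_pos"],RT(s["tool_rot"]).as_matrix().round(4)[:,2])
shot("wrist","w5");go(.4505,.3803,.066)
C=cloud("w5");p=proj("w5",(.48,.40,.05));print(p,C[int(p[1]),int(p[0])])
```

```text
[0.45062699 0.3804115  0.16819242] [-7.e-04 -9.e-04 -1.e+00]
shift [ 0.01 -0.01  4.09] turn None
(np.float64(357.2316563686018), np.float64(202.79196184066097)) [0.47975164 0.40064792 0.05077672]
```

View pics/w5.png

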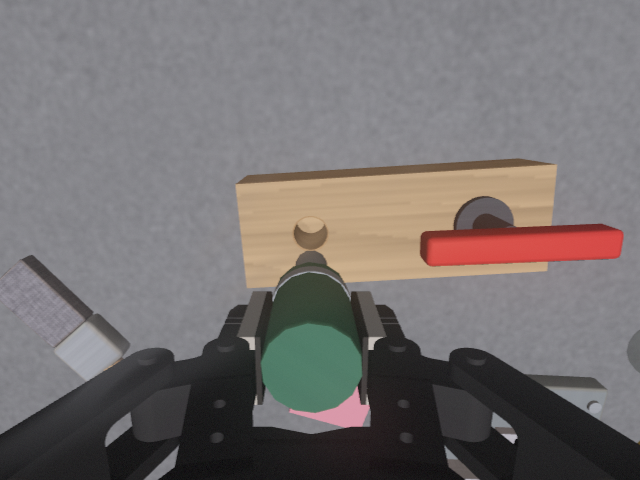

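The hole's mouth is visible at (311,233), with the gauge hanging in front of it.

Run:
```python
from h import *
print(ray("w5",311,233,.050),ray("w5",295,233,.05),ray("w5",327,233,.05),proj("w5",(.4503,.3803,.05)))
```

```text
[0.4506 0.3802 0.05  ] [0.4402 0.3802 0.05  ] [0.461  0.3802 0.05  ] (np.float64(310.5277424758393), np.float64(232.81212843766764))
```

Right on the hole, so I insert and release.

Call:
jog_arm(targets=[[[0,0,1.5],[0,0,0],0],[[0,0,2.5],[0,0,0],0],[[0,0,3.2],[0,0,0],0],[[0,0,3.8],[0,0,0],0],[[0,0,4.05],[0,0,0],0],[[0,0,4.05],[0,0,0],0]])

```text
time: 14.4
tool_pos: [0.4508, 0.381, 0.0676]
tool_rot: [-0.0, 0.707, 0.707, -0.0]
contact_force: [-0.1, 0.8, -1.3]
gripper_width: 0.334
grasp_force: 60.6
```

Call:
jog_arm(targets=[[[0,0,0],[0,0,0],60],[[0,0,0],[0,0,0],60],[[0,0,0],[0,0,0],60],[[0,0,0],[0,0,0],60]])

```text
time: 14.9
tool_pos: [0.4509, 0.3811, 0.0679]
tool_rot: [0.0, 0.707, 0.707, 0.0]
contact_force: [-0.9, 0.4, -0.3]
gripper_width: 0.602
grasp_force: 0.0
```

Call:
jog_arm(targets=[[[0,0,-2],[0,0,0],60],[[0,0,-4],[0,0,0],100],[[-1,0,-4.4],[0,0,0],100],[[-3,0,-4.4],[0,0,0],100],[[-5.4,-0.5,-4.4],[0,0,0],100],[[-7.8,-0.8,-4.4],[0,0,0],100],[[-10.2,-0.8,-4.4],[0,0,0],100],[[-12.6,-0.8,-4.4],[0,0,0],100]])

```text
time: 15.9
tool_pos: [0.4304, 0.0643, 0.1779]
tool_rot: [0.001, 0.707, 0.707, 0.0]
contact_force: [1.1, -0.4, 0.3]
gripper_width: 1.001
grasp_force: 0.0
```

Call:
jog_arm(targets=[[[-2,0,0],[0,0,0],100],[[-2.2,0,0],[0,0,0],100],[[-2.2,0,0],[0,0,0],100],[[-2.2,0,0],[0,0,0],100]])

```text
time: 16.4
tool_pos: [0.4307, 0.0121, 0.1775]
tool_rot: [-0.0, 0.706, 0.708, 0.0]
contact_force: [-0.1, -0.3, 0.4]
gripper_width: 0.998
grasp_force: 0.0
```

Run:
```python
from h import *
s=state();print(s["tool_pos"])
shot("wrist","w6");shot("scene","scene1");shot("side","side1")
t=blk("w6",.430,.056);a=np.radians(t[2]);go(t[0][0]/1e3,t[0][1]/1e3,.10,a)
print("gauge",top("scene1",472,333,.097,.113,12),top("side1",195,190,.097,.113,12))
for n,l in (("scene1",[(318,196),(342,229)]),("side1",[(340,313),(304,279)])):
    for u,v in l: print(n,u,v,top(n,u,v,.041,.052,12))
for n in("scene0","side0","scene1","side1"):
    C=cloud(n);im=load(n)["im"].astype(int)
    m=(abs(C[...,0]-.612)<.09)&(abs(C[...,1]-.08)<.14)&(C[...,2]>.0)&(C[...,2]<.06)
    print(n,np.histogram(C[m][:,2],bins=np.arange(0,.06,.004))[0])
    m&=(C[...,2]>.036)&(C[...,2]<.05)
    print(cv2.minAreaRect((C[m][:,:2]*1000).astype(np.float32)),m.sum())
```

```text
[0.43073114 0.01213139 0.17749887]
[310. 162.] (array([429.7,  55.2]), array([56.3, 56.1]), 80.9, np.float64(0.0456), 6821)
shift [ 1.72 -0.04  3.1 ] turn [-0.   -0.    1.15]
gauge (array([454.7, 382.6]), array([28.8, 29.5]), 83.4, np.float64(0.1038), 184) (array([448.4, 379.8]), array([28.2, 29.6]), 3.9, np.float64(0.1034), 67)
scene1 318 196 (array([ 442.7, -184.3]), array([61.9, 59. ]), 81.7, np.float64(0.0448), 308)
scene1 342 229 (array([460.9, -49.2]), array([60.9, 57.8]), 85.7, np.float64(0.0446), 362)
side1 340 313 (array([ 436.9, -185.5]), array([58.8, 57.4]), 79.9, np.float64(0.0444), 447)
side1 304 279 (array([455.8, -50.7]), array([57.9, 57.7]), 86.5, np.float64(0.0443), 367)
scene0 [ 676   86   56  104  932 1005  681 2002  478  306  464   52   17   15]
((618.391845703125, 98.55058288574219), (219.6317138671875, 116.92987823486328), 87.2198486328125) 832
side0 [ 248   73   68   93  568  517  374 1009  216  195  285   19    8   11]
((612.52197265625, 97.17623138427734), (219.43026733398438, 118.24890899658203), 87.18094635009766) 501
scene1 [ 663   83   63  115  895 1027  642 2057  459  292  478   54   18   11]
((618.5845947265625, 98.94375610351562), (220.8018035888672, 116.67212677001953), 86.97563171386719) 831
side1 [230  70  66  88 549 452 357 957 230 194 244  16   5   5]
((613.6766357421875, 94.86992645263672), (214.09695434570312, 119.57270050048828), 86.98204040527344) 458
```

Call:
jog_arm(targets=[[[1,0,0],[0,0,0.6],100],[[1.72,0,1.5],[0,0,1.15],100],[[1.72,-0.04,3],[0,0,1.15],100],[[1.72,-0.04,4.5],[0,0,1.15],100],[[1.72,-0.04,5.8],[0,0,1.15],100],[[1.72,-0.04,6.46],[0,0,1.15],100],[[1.72,-0.04,6.46],[0,0,1.15],100]])

```text
time: 17.42
tool_pos: [0.4282, 0.0547, 0.0146]
tool_rot: [-0.001, 0.761, 0.649, -0.001]
contact_force: [0.3, 0.6, 0.5]
gripper_width: 0.998
grasp_force: 0.0
```

Call:
jog_arm(targets=[[[0,0,0],[0,0,0],0],[[0,0,0],[0,0,0],0],[[0,0,0],[0,0,0],0],[[0,0,0],[0,0,0],0],[[0,0,0],[0,0,0],0]])

```text
time: 18.05
tool_pos: [0.431, 0.0541, 0.0176]
tool_rot: [0.001, 0.762, 0.648, 0.001]
contact_force: [-0.0, 0.4, 6.0]
gripper_width: 0.639
grasp_force: 66.3
```

Call:
jog_arm(targets=[[[0,0,-1.5],[0,0,0],0],[[0,0,-3.5],[0,0,0],0],[[0,0,-4.5],[0,0,0],0],[[0,0,-4.5],[0,0,0],0]])

```text
time: 18.55
tool_pos: [0.431, 0.0539, 0.1304]
tool_rot: [0.002, 0.762, 0.648, 0.002]
contact_force: [0.1, -0.1, -3.7]
gripper_width: 0.646
grasp_force: 65.8
```

Run:
```python
from h import *
s=state();print(s["tool_pos"],s["gripper_width"],s["contact_force"]);go(.605,-.02,.13,np.radians(87.2))
```

```text
[0.43101605 0.05386442 0.13036131] 0.6464720736506673 [ 0.13553075 -0.14782112 -3.68504848]
shift [-1.8   7.34  0.05] turn [ 0.03 -0.   -0.8 ]
```

Call:
jog_arm(targets=[[[-0.6,2,0],[0,0,-0.4],0],[[-1.2,4.2,0],[0,0,-0.8],0],[[-1.8,6.5,0],[0,0,-0.8],0],[[-1.8,7.3,0],[0,0,-0.8],0],[[-1.8,7.3,0],[0,0,-0.8],0],[[-1.8,7.3,0],[0,0,-0.8],0]])

```text
time: 19.3
tool_pos: [0.6007, -0.0191, 0.1263]
tool_rot: [-0.002, 0.724, 0.69, -0.001]
contact_force: [-0.1, 0.0, -3.0]
gripper_width: 0.643
grasp_force: 65.9
```

Run:
```python
from h import *
shot("wrist","w7");s=state();print(s["tool_pos"])
C=cloud("w7")
for c in((.56,.16,.042),(.665,.16,.042),(.56,0,.042),(.665,0,.042)): print(np.round(proj("w7",c)))
m=(C[...,2]>.037)&(C[...,2]<.047)&(abs(C[...,0]-.612)<.1)&(C[...,1]>.03)&(C[...,1]<.2);print(m.sum(),cv2.minAreaRect((C[m][:,:2]*1000).astype(np.float32)))
f=(abs(C[...,0]-.612)<.03)&(abs(C[...,1]-.1)<.02);print(np.median(C[f],0))
```

```text
[ 0.60087024 -0.01904347  0.12685678]
[ 203. -124.]
[ 434. -138.]
[237. 218.]
[425. 209.]
4512 ((614.2350463867188, 67.55360412597656), (80.49915313720703, 114.83641052246094), 87.2576675415039)
[0.61127098 0.09535687 0.03061207]
```

View pics/w7.png

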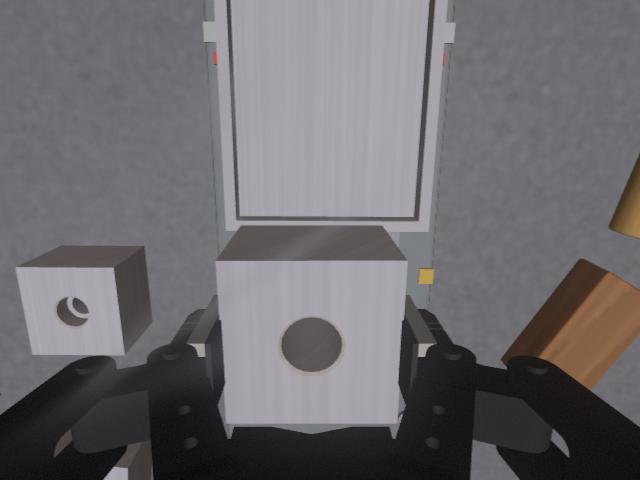

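The tray's near rim outer edge runs from (226,231) to (429,231), its inside is clear, and the block hangs straight.

Run:
```python
from h import *
a=ray("w7",226,231,.042);b=ray("w7",429,231,.042);c=ray("w7",235,217,.0306);d=ray("w7",418,217,.0306)
print(a,b,np.linalg.norm(a-b),c,d)
e=(b-a)/np.linalg.norm(b-a);n=np.array([-e[1],e[0],0]);
ctr=(a+b)/2+n*.090;print(ctr,np.degrees(np.arctan2(n[1],n[0])))
t=top("w7",312,390,.13,.165,30);print("held",t)
s=state();print(s["tool_pos"],s["tool_pos"][2]-.0)
go(ctr[0],ctr[1],.1,np.arctan2(n[1],n[0]))
```

```text
[ 0.5531 -0.0071  0.042 ] [ 0.6674 -0.0125  0.042 ] 0.11442748795634723 [ 0.5567 -0.0016  0.0306] [ 0.6638 -0.0068  0.0306]
[0.61449723 0.08009973 0.042     ] 87.29512401426435
held (array([601.2, -18.3]), array([57.6, 82.7]), 87.2, np.float64(0.1525), 36041)
[ 0.60087024 -0.01904347  0.12685678] 0.12685678382719062
shift [3.99 0.36 1.07] turn [-0.02 -0.   -0.01]
```

Call:
jog_arm(targets=[[[2,0.36,0],[0,0,0],0],[[4.05,0.36,0],[0,0,0],0],[[4.05,0.36,0.5],[0,0,0],0],[[4.05,0.36,2],[0,0,0],0],[[4.05,0.36,2.8],[0,0,0],0],[[4.05,0.36,3.1],[0,0,0],0],[[4.05,0.36,3.15],[0,0,0],0],[[4.05,0.36,3.15],[0,0,0],0]])

```text
time: 20.35
tool_pos: [0.6176, 0.0809, 0.0512]
tool_rot: [0.001, 0.724, 0.69, 0.001]
contact_force: [0.8, -0.2, -2.7]
gripper_width: 0.644
grasp_force: 65.7
```

Call:
jog_arm(targets=[[[0,0,0],[0,0,0],85],[[0,0,0],[0,0,0],85],[[0,0,0],[0,0,0],85],[[0,0,-1],[0,0,0],85],[[0,0,-3],[0,0,0],85],[[0,0,-5],[0,0,0],85],[[0,0,-5],[0,0,0],85]])

```text
time: 21.22
tool_pos: [0.6202, 0.0812, 0.1817]
tool_rot: [0.004, 0.724, 0.69, 0.004]
contact_force: [0.1, 0.1, -0.5]
gripper_width: 0.851
grasp_force: 0.0
```

Run:
```python
from h import *
s=state();print(s["tool_pos"])
go(.4577,-.1055,.165,np.radians(86.9))
```

```text
[0.62017544 0.08121664 0.18172366]
shift [-7.78 -6.13  0.59] turn [ 0.08 -0.01  0.04]
```

Call:
jog_arm(targets=[[[-1.5,-1.5,0],[0,0,0],100],[[-3.2,-3.2,0],[0,0,0],100],[[-4.9,-4.9,0],[0,0,0],100],[[-6.5,-6.1,0.4],[0,0,0],100],[[-7.8,-6.1,0.4],[0,0,0],100],[[-7.8,-6.1,0.4],[0,0,0],100],[[-7.8,-6.1,0.4],[0,0,0],100]])

```text
time: 22.1
tool_pos: [0.4546, -0.1058, 0.1643]
tool_rot: [-0.001, 0.724, 0.69, -0.0]
contact_force: [0.6, 0.4, -0.1]
gripper_width: 1.001
grasp_force: 0.0
```

Run:
```python
from h import *
shot("wrist","w8");s=state();print(s["tool_pos"])
t=blk("w8",.458,-.05);go(t[0][0]/1e3,t[0][1]/1e3,.016,np.radians(t[2]))
shot("scene","scene2");shot("side","side2")
for n,q in (("scene2",(.6165,.083,.0756)),("side2",(.6115,.081,.0756))):
    p=proj(n,q);print(top(n,int(p[0]),int(p[1]),.068,.083,10))
for n,q in (("scene2",(.443,-.184,.045)),("side2",(.437,-.186,.045))):
    p=proj(n,q);print(top(n,int(p[0]),int(p[1]),.041,.052,20))
```

```text
[ 0.45480375 -0.10548713  0.16441969]
[312. 144.] (array([458.1, -50.9]), array([56.1, 56.2]), 87.3, np.float64(0.0456), 7792)
shift [2.18 0.03 5.94] turn [-0.   -0.   -0.01]
(array([621. ,  82.7]), array([61.9, 57.9]), 85.7, np.float64(0.0741), 566)
(array([603.2,  95.2]), array([37.2, 33.1]), 3.8, np.float64(0.0736), 77)
(array([ 443. , -184.6]), array([62.5, 58.3]), 79.5, np.float64(0.0446), 307)
(array([ 437.2, -185.7]), array([58.8, 57.8]), 79.6, np.float64(0.0445), 446)
```

Call:
jog_arm(targets=[[[1,0,1],[0,0,0],100],[[2.18,0.03,2],[0,0,0],100],[[2.18,0.03,4],[0,0,0],100],[[2.18,0.03,5.4],[0,0,0],100],[[2.18,0.03,5.94],[0,0,0],100],[[2.18,0.03,5.94],[0,0,0],100],[[2.18,0.03,5.94],[0,0,0],0],[[2.18,0.03,5.94],[0,0,0],0]])

```text
time: 23.25
tool_pos: [0.4597, -0.0523, 0.0186]
tool_rot: [0.001, 0.724, 0.69, 0.001]
contact_force: [-2.0, 0.9, 0.0]
gripper_width: 0.64
grasp_force: 65.3
```

Call:
jog_arm(targets=[[[0,0,0],[0,0,0],0],[[0,0,0],[0,0,0],0],[[0,0,0],[0,0,0],0],[[0,0,0],[0,0,0],0],[[0,0,-2],[0,0,0],0],[[0,0,-4.4],[0,0,0],0],[[0,0,-4.6],[0,0,0],0],[[0,0,-4.6],[0,0,0],0]])

```text
time: 24.25
tool_pos: [0.4578, -0.0518, 0.131]
tool_rot: [-0.0, 0.724, 0.69, -0.0]
contact_force: [-0.4, -1.3, -3.4]
gripper_width: 0.641
grasp_force: 66.1
```

Run:
```python
from h import *
s=state();print(s["tool_pos"],s["joint_pos"].round(2));go(.43,-.38,.13,np.radians(4))
```

```text
[ 0.45782526 -0.05176893  0.13096563] [-0.27 -0.27  2.08  0.    1.33 -0.23]
shift [-13.17  -0.47   0.04] turn [-0.   0.  10.4]
```

Call:
jog_arm(targets=[[[-2,0,0],[0,0,1.3],0],[[-4,0,0],[0,0,2.6],0],[[-6,0,0],[0,0,3.9],0],[[-8,-0.2,0],[0,0,5.2],0],[[-10,-0.4,0],[0,0,6.5],0],[[-12,-0.5,0],[0,0,7.8],0],[[-13.2,-0.5,0],[0,0,9.1],0],[[-13.2,-0.5,0],[0,0,10.4],0]])

```text
time: 25.25
tool_pos: [0.4277, -0.3816, 0.1276]
tool_rot: [-0.002, 1.0, 0.03, -0.002]
contact_force: [0.3, 0.7, -2.8]
gripper_width: 0.645
grasp_force: 65.9
```

Call:
jog_arm(targets=[[[0,0,0],[0,0,0],0],[[0,0,0],[0,0,0],0]])

```text
time: 25.5
tool_pos: [0.4289, -0.3796, 0.1293]
tool_rot: [-0.001, 0.999, 0.036, -0.001]
contact_force: [1.0, -0.7, -3.3]
gripper_width: 0.639
grasp_force: 65.9
```

Run:
```python
from h import *
shot("wrist","w9");s=state();print(s["tool_pos"])
C=cloud("w9");m=(C[...,2]>.025)&(C[...,2]<.036)&(C[...,0]>.46)&(C[...,1]<-.25);P=C[m]
print(m.sum(),cv2.minAreaRect((P[:,:2]*1000).astype(np.float32)))
```

```text
[ 0.42912786 -0.37979316  0.12988005]
4213 ((507.8211669921875, -379.7086181640625), (106.1014404296875, 150.53541564941406), 4.014024257659912)
```

View pics/w9.png

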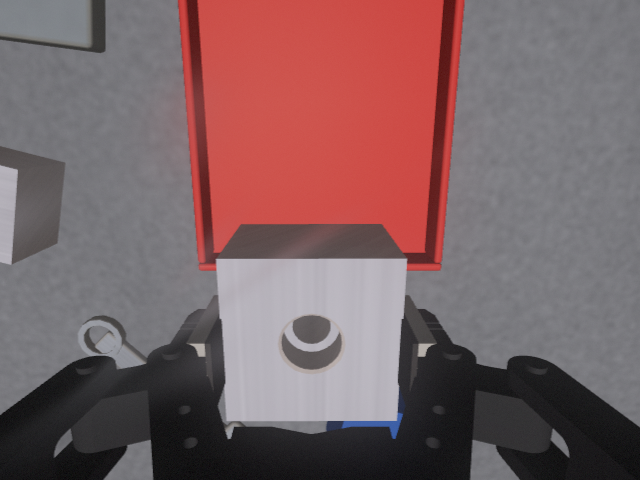

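The bin's near edge runs from (200,268) to (441,268). The held block's bore shows the step ring at (310,330), which agrees with the gauge.

Run:
```python
from h import *
a=ray("w9",200,268,.03);b=ray("w9",441,268,.03);m=(a+b)/2;e=(a-b)/np.linalg.norm(a-b);n=np.array([e[1],-e[0],0])
print(a,b,np.linalg.norm(a-b),n,"ctr",m+n*.1,"near",m+n*.05,"far",m+n*.15)
for k in(.15,.05): q=m+n*k;go(q[0],q[1],.0235,np.arctan2(n[1],n[0]))
```

```text
[ 0.4072 -0.3132  0.03  ] [ 0.4181 -0.4612  0.03  ] 0.14840084231566883 [0.99729892 0.07344972 0.        ] ctr [ 0.51237989 -0.37985503  0.03      ] near [ 0.46251495 -0.38352751  0.03      ] far [ 0.56224484 -0.37618254  0.03      ]
shift [5.33 0.25 4.25] turn [-0.01  0.01 -0.01]
shift [1.33 0.25 4.25] turn [-0.01  0.01 -0.01]
```

Call:
jog_arm(targets=[[[2,0.25,0],[0,0,0],0],[[4,0.25,0],[0,0,0],0],[[5.25,0.25,0],[0,0,0],0],[[5.25,0.25,1],[0,0,0],0],[[5.25,0.25,2.5],[0,0,0],0],[[5.25,0.25,3.7],[0,0,0],0],[[5.25,0.25,4.25],[0,0,0],0],[[5.25,0.25,4.25],[0,0,0],0]])

```text
time: 26.55
tool_pos: [0.5613, -0.3776, 0.0253]
tool_rot: [0.0, 0.999, 0.036, 0.0]
contact_force: [-0.9, -0.8, -3.2]
gripper_width: 0.639
grasp_force: 66.3
```

Call:
jog_arm(targets=[[[0,0,0],[0,0,0],85],[[0,0,0],[0,0,0],85],[[0,0,0],[0,0,0],85],[[0,0,-1],[0,0,0],85],[[0,0,-3],[0,0,0],85],[[0,0,-5],[0,0,0],85],[[0,0,-5.4],[0,0,0],85]])

```text
time: 27.42
tool_pos: [0.5632, -0.3798, 0.1663]
tool_rot: [0.003, 0.999, 0.035, 0.004]
contact_force: [0.2, 0.1, 0.2]
gripper_width: 0.848
grasp_force: 0.0
```

Run:
```python
from h import *
s=state();print(s["tool_pos"]);go(.385,-.186,.165,np.radians(-10))
```

```text
[ 0.56320468 -0.37979772  0.16625657]
shift [-6.57 -8.23 -0.05] turn [ 0.04 -0.06  1.75]
```

Call:
jog_arm(targets=[[[-1.5,-1.8,0],[0,0,0.5],100],[[-3,-3.6,0],[0,0,1],100],[[-4.6,-5.6,0],[0,0,1.7],100],[[-6.2,-7.6,0],[0,0,1.7],100],[[-6.5,-8.2,0],[0,0,1.7],100],[[-6.5,-8.2,0],[0,0,1.7],100],[[-6.5,-8.2,0],[0,0,1.7],100]])

```text
time: 28.3
tool_pos: [0.3849, -0.1853, 0.1601]
tool_rot: [0.0, 0.996, -0.084, 0.0]
contact_force: [-0.3, 0.0, -0.7]
gripper_width: 1.002
grasp_force: 0.0
```

Run:
```python
from h import *
shot("wrist","w10");s=state();print(s["tool_pos"])
t=blk("w10",.440,-.186);a=t[2]-90 if t[2]>45 else t[2];go(t[0][0]/1e3,t[0][1]/1e3,.016,np.radians(a))
```

```text
[ 0.38503367 -0.18543586  0.16011199]
[296. 149.] (array([ 439.7, -186.1]), array([56.3, 56.1]), 79.5, np.float64(0.0456), 7981)
shift [ 2.16 -0.34  5.76] turn [ 0.   -0.    0.11]
```

Call:
jog_arm(targets=[[[1,-0.2,1],[0,0,0.1],100],[[2.16,-0.34,2],[0,0,0.1],100],[[2.16,-0.34,4],[0,0,0.1],100],[[2.16,-0.34,5.3],[0,0,0.1],100],[[2.16,-0.34,5.76],[0,0,0.1],100],[[2.16,-0.34,5.76],[0,0,0.1],100],[[2.16,-0.34,5.76],[0,0,0.1],0],[[2.16,-0.34,5.76],[0,0,0.1],0]])

```text
time: 29.35
tool_pos: [0.4409, -0.1862, 0.0184]
tool_rot: [0.001, 0.996, -0.091, 0.002]
contact_force: [-0.7, 1.7, -1.2]
gripper_width: 0.642
grasp_force: 65.1
```

Call:
jog_arm(targets=[[[0,0,0],[0,0,0],0],[[0,0,0],[0,0,0],0],[[0,0,0],[0,0,0],0],[[0,0,0],[0,0,0],0],[[0,0,-2],[0,0,0],0],[[0,0,-4.4],[0,0,0],0],[[0,0,-4.6],[0,0,0],0],[[0,0,-4.6],[0,0,0],0]])

```text
time: 30.35
tool_pos: [0.4386, -0.185, 0.1302]
tool_rot: [-0.0, 0.996, -0.091, -0.0]
contact_force: [0.3, 0.4, -3.6]
gripper_width: 0.644
grasp_force: 66.3
```

Run:
```python
from h import *
s=state();print(s["tool_pos"],s["gripper_width"]);go(.462,-.383,.0235,np.radians(4))
shot("scene","scene3");shot("side","side3")
for n in("scene3","side3"):
    p=proj(n,(.563,-.377,.05));print(top(n,int(p[0]),int(p[1]),.041,.06,15))
```

```text
[ 0.43856261 -0.18498616  0.13022768] 0.6438356085954977
shift [2.36 7.62 4.26] turn [-0.    0.01 -1.8 ]
(array([ 567.3, -378.2]), array([61.1, 66.2]), 3.9, np.float64(0.0488), 336)
(array([ 561.1, -378.6]), array([60.9, 56.5]), 4.0, np.float64(0.049), 538)
```

Call:
jog_arm(targets=[[[0.6,2,0],[0,0,-0.6],0],[[1.2,4,0],[0,0,-1.2],0],[[1.8,6,0],[0,0,-1.8],0],[[2.35,7.6,0],[0,0,-1.8],0],[[2.35,7.6,1],[0,0,-1.8],0],[[2.35,7.6,2.8],[0,0,-1.8],0],[[2.35,7.6,3.9],[0,0,-1.8],0],[[2.35,7.6,4.25],[0,0,-1.8],0]])

```text
time: 31.45
tool_pos: [0.4594, -0.3797, 0.0232]
tool_rot: [-0.005, 0.999, 0.035, -0.005]
contact_force: [-20.9, 19.6, 45.1]
gripper_width: 0.642
grasp_force: 72.5
```

Call:
jog_arm(targets=[[[0,0,0],[0,0,0],0],[[0,0,0.05],[0,0,0],85],[[0,0,0.05],[0,0,0],85],[[0,0,0.05],[0,0,0],85],[[0,0,-1],[0,0,0],85],[[0,0,-3],[0,0,0],85],[[0,0,-5],[0,0,0],85],[[0,0,-6],[0,0,0],85]])

```text
time: 32.45
tool_pos: [0.4639, -0.3841, 0.1791]
tool_rot: [0.002, 0.999, 0.035, 0.002]
contact_force: [0.6, 0.3, 0.4]
gripper_width: 0.85
grasp_force: 0.0
```

Run:
```python
from h import *
s=state();print(s["tool_pos"]);print(s["joint_pos"].round(2))
shot("side","side4");go(.62,.13,.18,np.radians(-2.8))
for x,y in((.563,-.378),(.46,-.384)):
    p=proj("side4",(x,y,.05));print(top("side4",int(p[0]),int(p[1]),.041,.06,12))
```

```text
[ 0.46388302 -0.38405538  0.17910992]
[-0.82  0.03  1.72  0.    1.38  0.69]
shift [  7.63 -20.12  -0.03] turn [ 0.05 -0.05  0.85]
(array([ 560.6, -378.4]), array([58.7, 56.7]), 3.9, np.float64(0.0489), 489)
(array([ 458.3, -382.4]), array([58.6, 56.8]), 3.7, np.float64(0.049), 630)
```

Both rejects are upright in the bin (tops at 49 mm, level). Now over the pallet post.

Call:
jog_arm(targets=[[[0.8,-2.4,0],[0,0,0],60],[[1.6,-4.8,0],[0,0,0.4],60],[[2.4,-7.1,0],[0,0,0.85],60],[[3.2,-9.4,0],[0,0,0.85],60],[[4,-11.7,0],[0,0,0.85],60],[[4.8,-14,0],[0,0,0.85],60],[[5.6,-16.3,0],[0,0,0.85],60],[[6.4,-18.6,0],[0,0,0.85],60]])

```text
time: 33.5
tool_pos: [0.5899, 0.0942, 0.174]
tool_rot: [0.0, 1.0, -0.024, -0.0]
contact_force: [0.8, -0.6, -0.8]
gripper_width: 0.602
grasp_force: 0.0
```

Call:
jog_arm(targets=[[[0.7,-2,0],[0,0,0],60],[[1.4,-4.1,0],[0,0,0],60],[[1.4,-4.1,0],[0,0,0],60],[[1.4,-4.1,0],[0,0,0],60],[[1.4,-4.1,0],[0,0,0],60]])

```text
time: 34.12
tool_pos: [0.6295, 0.1917, 0.1744]
tool_rot: [0.0, 1.0, -0.025, -0.0]
contact_force: [1.1, -0.4, 0.3]
gripper_width: 0.603
grasp_force: 0.0
```

Run:
```python
from h import *
shot("wrist","w11");s=state();print(s["tool_pos"])
p=proj("w11",(.62,.194,.092));print(p);t=top("w11",int(p[0]),int(p[1]),.082,.11,20);print(t);C=cloud("w11");print(C[int(p[1]),int(p[0])])
go(t[0][0]/1e3,t[0][1]/1e3,.055,np.radians(-2.8))
p=proj("w11",(.618,.082,.075));print(p,top("w11",int(p[0]),int(p[1]),.068,.083,20))
```

```text
[0.62959934 0.19161416 0.17461342]
(np.float64(306.2678183079603), np.float64(266.33864133137155))
(array([620.7, 193.9]), array([23.9, 16.8]), 87.0, np.float64(0.0913), 1226)
[0.61979344 0.19417878 0.09077461]
shift [-0.36 -0.07  4.78] turn [ 0.    0.   -0.01]
(np.float64(490.23858789165945), np.float64(251.63607064283053)) (array([618.1,  81.8]), array([57.2, 56.3]), 87.3, np.float64(0.0752), 8082)
```

View pics/w11.png

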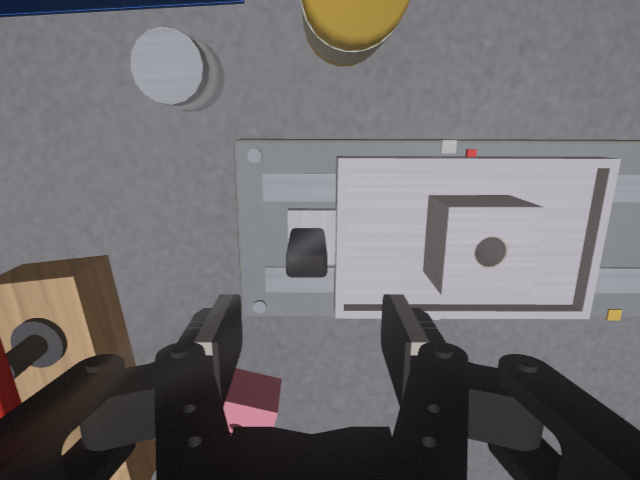

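The post top is at (306,253) in the picture, world (0.621, 0.194), and the block sits level in the tray at (490,250). I grip the post.

Call:
jog_arm(targets=[[[-0.36,-0.07,2],[0,0,0],60],[[-0.36,-0.07,3.8],[0,0,0],60],[[-0.36,-0.07,4.7],[0,0,0],60],[[-0.36,-0.07,4.7],[0,0,0],60],[[-0.36,-0.07,4.7],[0,0,0],0],[[-0.36,-0.07,4.7],[0,0,0],0],[[-0.36,-0.07,4.7],[0,0,0],0],[[-0.36,-0.07,4.7],[0,0,0],0]])

```text
time: 35.17
tool_pos: [0.6229, 0.1952, 0.0603]
tool_rot: [-0.0, 1.0, -0.024, 0.002]
contact_force: [-1.4, -1.4, 5.8]
gripper_width: 0.269
grasp_force: 61.4
```

Run:
```python
from h import *
s=state();print(s["tool_pos"],s["gripper_width"],s["contact_force"],s["grasp_force"])
p=s["tool_pos"];a=np.radians(87.2);go(p[0]-.14*np.cos(a),p[1]-.14*np.sin(a),p[2])
```

```text
[0.62287842 0.19516519 0.06029601] 0.2685010812391276 [-1.35605718 -1.36198188  5.7906189 ] 61.43261790275574
shift [ 0.   5.6 -0. ] turn None
```

Call:
jog_arm(targets=[[[0,0.8,0],[0,0,0],0],[[0,1.6,0],[0,0,0],0],[[0,2.4,0],[0,0,0],0],[[0,3.2,0],[0,0,0],0],[[0,4,0],[0,0,0],0],[[0,4.8,0],[0,0,0],0],[[0,5.4,0],[0,0,0],0],[[0,5.6,0],[0,0,0],0]])

```text
time: 36.17
tool_pos: [0.6162, 0.069, 0.0604]
tool_rot: [-0.014, 1.0, -0.025, 0.003]
contact_force: [4.3, 60.2, 3.4]
gripper_width: 0.272
grasp_force: 72.7
```

Call:
jog_arm(targets=[[[0,0.1,0],[0,0,0],0],[[0,0.2,0],[0,0,0],0],[[0,0.3,0],[0,0,0],0],[[0,0.3,0],[0,0,0],0]])

```text
time: 36.67
tool_pos: [0.6162, 0.069, 0.0603]
tool_rot: [-0.019, 1.0, -0.024, 0.004]
contact_force: [7.1, 71.9, 2.5]
gripper_width: 0.266
grasp_force: 80.7
```

Force rose at 126 mm of travel. The pallet's red pointer started about 13 mm past the white marks, so this should be the end stop. I take off the strain, release and look.

Call:
jog_arm(targets=[[[0,-0.4,0],[0,0,0],0],[[0,-0.8,0],[0,0,0],0],[[0,-0.8,0],[0,0,0],0]])

```text
time: 37.05
tool_pos: [0.6163, 0.0706, 0.0601]
tool_rot: [-0.002, 1.0, -0.024, 0.002]
contact_force: [-2.0, 3.9, 6.7]
gripper_width: 0.271
grasp_force: 62.8
```

Call:
jog_arm(targets=[[[0,0,0],[0,0,0],60],[[0,0,0],[0,0,0],60],[[0,0,0],[0,0,0],60],[[0,0,-1.5],[0,0,0],60],[[0,0,-3.5],[0,0,0],60],[[0,0,-5],[0,0,0],60],[[0,0,-5],[0,0,0],60]])

```text
time: 37.92
tool_pos: [0.6172, 0.0673, 0.187]
tool_rot: [-0.0, 1.0, -0.025, 0.004]
contact_force: [-0.7, -0.1, -0.4]
gripper_width: 0.602
grasp_force: 0.0
```

Run:
```python
from h import *
shot("wrist","w12");s=state();print(s["tool_pos"],s["contact_force"])
p=proj("w12",(.615,.068,.092));print(p,top("w12",int(p[0]),int(p[1]),.082,.11,20))
```

```text
[0.61567029 0.06738355 0.18400908] [-0.0859697  -0.12741407  0.06434852]
(np.float64(308.6966172282817), np.float64(249.09406589755469)) (array([614.2,  69.3]), array([23.7, 16. ]), 86.1, np.float64(0.0915), 1103)
```

View pics/w12.png

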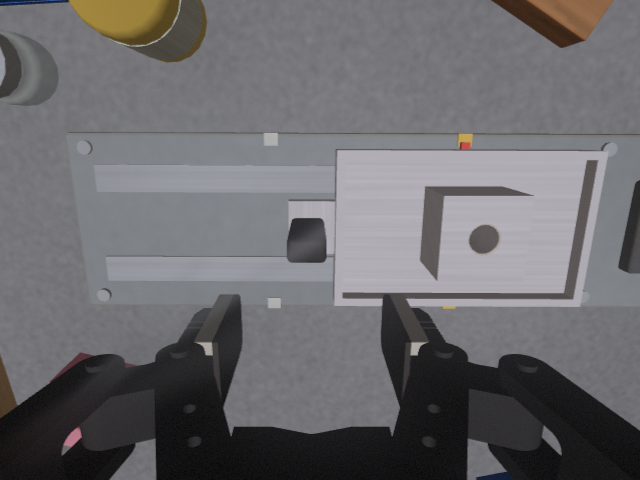

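The pallet's red pointer now sits at the yellow mark (465,143), so the pallet is at its end stop with the block still standing. Before fetching the key I look at the lock screw.

Call:
jog_arm(targets=[[[-0.1,2.3,0],[0,0,0],60],[[-0.2,4.6,0],[0,0,0],60],[[-0.2,6.9,0],[0,0,0],60],[[-0.2,9.2,0],[0,0,0],60],[[-0.2,11.4,0],[0,0,0],60],[[-0.2,11.4,0.8],[0,0,0],60],[[-0.2,11.4,0.8],[0,0,0],60],[[-0.2,11.4,0.8],[0,0,0],60]])

```text
time: 38.98
tool_pos: [0.5954, -0.2152, 0.161]
tool_rot: [-0.001, 1.0, -0.024, -0.001]
contact_force: [-0.1, 0.8, 0.1]
gripper_width: 0.599
grasp_force: 0.0
```

Run:
```python
from h import *
im,d=shot("wrist","w13");s=state();print(s["tool_pos"])
p=proj("w13",(.6,-.218,.058));print(p,top("w13",int(p[0])+18,int(p[1]),.053,.064,30))
u,v=int(p[0]),int(p[1]);print(u,v)
cv2.imwrite("pics/w13c.png",cv2.resize(im[v-50:v+50,u-60:u+60,::-1],(720,600),interpolation=cv2.INTER_CUBIC))
```

```text
[ 0.59584523 -0.21532067  0.16192603]
(np.float64(314.05463446219153), np.float64(232.85195664843985)) (array([ 598.9, -218.7]), array([40.9, 40.9]), 23.5, np.float64(0.0582), 2604)
314 232
```

View pics/w13c.png

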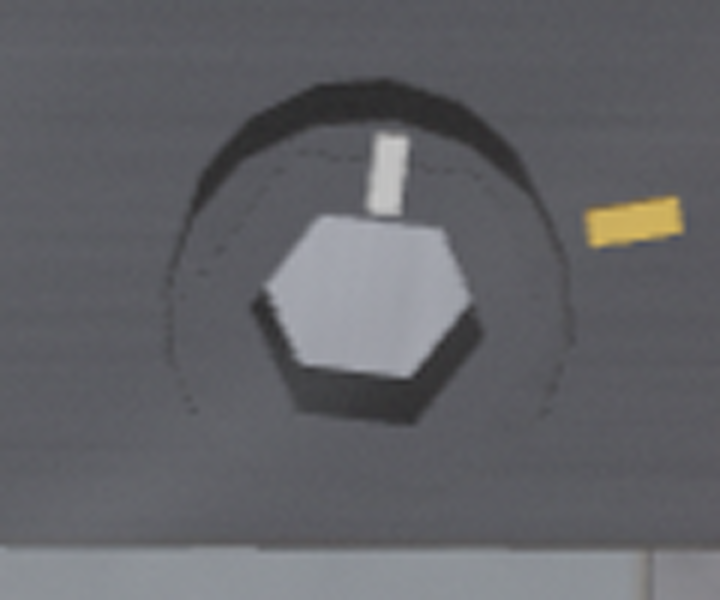

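The socket's mouth is centred at crop (369,318). Its flat is tilted 7° clockwise, with the white mark at (390,170) and the yellow tick at (635,222) about 64° further on, so the screw stands near 0.29 rad. Now I go to the key.

Run:
```python
from h import *
print(ray("w13",254+369/6,182+318/6,.058));go(.5603,.3867,.19,np.radians(2))
```

```text
[ 0.5986 -0.2188  0.058 ]
shift [ -2.55 -23.99  -1.11] turn [-0.    0.   -0.59]
```

Call:
jog_arm(targets=[[[0,-2,-1.1],[0,0,0],60],[[0,-4.4,-1.1],[0,0,0],60],[[0,-6.8,-1.1],[0,0,0],60],[[0,-9.2,-1.1],[0,0,0],60],[[-0.5,-11.6,-1.1],[0,0,-0.3],60],[[-1,-14,-1.1],[0,0,-0.6],60],[[-1.5,-16.4,-1.1],[0,0,-0.6],60],[[-2,-18.8,-1.1],[0,0,-0.6],60]])

```text
time: 40.02
tool_pos: [0.5679, 0.2583, 0.1909]
tool_rot: [-0.0, 1.0, 0.018, 0.001]
contact_force: [0.7, 0.3, -0.5]
gripper_width: 0.599
grasp_force: 0.0
```

Call:
jog_arm(targets=[[[-0.2,-2.4,0],[0,0,0],60],[[-0.2,-4.8,0],[0,0,0],60],[[-0.2,-5.2,0],[0,0,0],60],[[-0.2,-5.2,0],[0,0,0],60],[[-0.2,-5.2,0],[0,0,0],60]])

```text
time: 40.65
tool_pos: [0.5594, 0.3838, 0.19]
tool_rot: [0.0, 1.0, 0.017, 0.0]
contact_force: [-0.4, -0.4, 1.1]
gripper_width: 0.598
grasp_force: 0.0
```

Run:
```python
from h import *
im,d=shot("wrist","w14");s=state();print(s["tool_pos"])
p=proj("w14",(.56,.387,.108));t=top("w14",int(p[0]),int(p[1]),.10,.115,20);print(p,t)
a=t[2] if t[2]<45 else t[2]-90;go(t[0][0]/1e3,t[0][1]/1e3,.082,np.radians(a))
p=proj("w14",(.45,.380,.105));print(p,top("w14",int(p[0]),int(p[1]),.098,.113,20))
```

```text
[0.5595915  0.38356503 0.18999543]
(np.float64(303.8595537038016), np.float64(249.30961198933534)) (array([559.9, 386.7]), array([99.8, 16. ]), 2.6, np.float64(0.1082), 4725)
shift [ 0.02 -0.13  4.32] turn [ 0.   -0.   -0.09]
(np.float64(309.7893007520141), np.float64(412.3648902601809)) (array([451.9, 381.2]), array([29.4, 29.5]), 35.3, np.float64(0.1048), 1669)
```

View pics/w14.png

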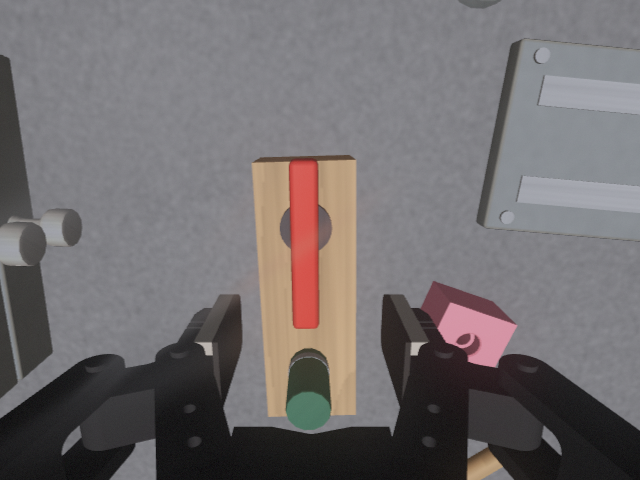

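The key bar is centred at (305,243) and the gauge stands seated at (308,408) with its top at 105 mm. Now I grip the key.

Call:
jog_arm(targets=[[[0,-0.13,2],[0,0,-0.1],60],[[0,-0.13,3.6],[0,0,-0.1],60],[[0,-0.13,4.3],[0,0,-0.1],60],[[0,-0.13,4.3],[0,0,-0.1],60],[[0,-0.13,4.3],[0,0,-0.1],0],[[0,-0.13,4.3],[0,0,-0.1],0],[[0,-0.13,4.3],[0,0,-0.1],0],[[0,-0.13,4.3],[0,0,-0.1],0]])

```text
time: 41.7
tool_pos: [0.5606, 0.3887, 0.0849]
tool_rot: [-0.001, 1.0, 0.024, 0.002]
contact_force: [-0.2, -1.8, 6.6]
gripper_width: 0.173
grasp_force: 59.4
```

Call:
jog_arm(targets=[[[0,0,0],[0,0,0],0],[[0,0,0],[0,0,0],0]])

```text
time: 41.95
tool_pos: [0.5606, 0.3887, 0.0849]
tool_rot: [-0.001, 1.0, 0.024, 0.002]
contact_force: [1.0, -1.5, 6.0]
gripper_width: 0.171
grasp_force: 59.4
```

Call:
jog_arm(targets=[[[0,0,-1.5],[0,0,0],0],[[0,0,-3.5],[0,0,0],0],[[0,0,-4.2],[0,0,0],0],[[0,0,-4.2],[0,0,0],0]])

```text
time: 42.45
tool_pos: [0.5596, 0.3885, 0.1883]
tool_rot: [-0.001, 1.0, 0.024, 0.001]
contact_force: [-0.4, -0.5, -2.5]
gripper_width: 0.176
grasp_force: 59.5
```

Run:
```python
from h import *
s=state();print(s["tool_pos"],s["gripper_width"],s["contact_force"])
go(.5986,-.2188,.175,np.radians(-10))
```

```text
[0.55961594 0.38852522 0.18830684] 0.17577053917467056 [-0.3738135  -0.51917378 -2.49797319]
shift [ 0.37 24.34  0.51] turn [-0.01 -0.01  1.6 ]
```

Call:
jog_arm(targets=[[[0,2,0],[0,0,0],0],[[0,4.4,0],[0,0,0.4],0],[[0,6.8,0],[0,0,0.8],0],[[0,9.2,0],[0,0,1.2],0],[[0.2,11.6,0],[0,0,1.6],0],[[0.4,14,0],[0,0,1.6],0],[[0.4,16.4,0],[0,0,1.6],0],[[0.4,18.8,0],[0,0,1.6],0]])

```text
time: 43.45
tool_pos: [0.5903, -0.0822, 0.1836]
tool_rot: [-0.001, 0.996, -0.087, -0.003]
contact_force: [0.3, 0.9, -2.5]
gripper_width: 0.176
grasp_force: 59.5
```

Call:
jog_arm(targets=[[[0,2.4,0],[0,0,0],0],[[0,4.8,0],[0,0,0],0],[[0,5.2,0],[0,0,0],0],[[0,5.2,0.8],[0,0,0],0],[[0,5.2,1.6],[0,0,0],0],[[0,5.2,1.6],[0,0,0],0],[[0,5.2,1.6],[0,0,0],0]])

```text
time: 44.32
tool_pos: [0.5697, -0.2078, 0.1469]
tool_rot: [-0.0, 0.996, -0.086, -0.0]
contact_force: [-0.4, -0.1, -2.5]
gripper_width: 0.174
grasp_force: 59.6
```

Run:
```python
from h import *
s=state();print(s["tool_pos"],s["gripper_width"],s["contact_force"])
go(.5992,-.2189,.143,np.radians(-10))
```

```text
[ 0.56970501 -0.20776719  0.14689222] 0.17359233823966952 [-0.42847441 -0.13467199 -2.52767102]
shift [1.24 0.24 0.15] turn [-0.    0.    0.01]
```

Call:
jog_arm(targets=[[[0.7,0.24,0],[0,0,0],0],[[1.24,0.24,0.15],[0,0,0],0],[[1.24,0.24,0.15],[0,0,0],0],[[1.24,0.24,0.15],[0,0,0],0]])

```text
time: 44.82
tool_pos: [0.5989, -0.2198, 0.1435]
tool_rot: [-0.0, 0.996, -0.087, -0.0]
contact_force: [-0.3, 0.1, -1.0]
gripper_width: 0.169
grasp_force: 59.6
```

Run:
```python
from h import *
s=state();print(s["tool_pos"],s["contact_force"]);go(.5992,-.2189,.125,np.radians(-10))
im,d=shot("wrist","w15")
cv2.imwrite("pics/w15c.png",cv2.resize(im[140:380,170:490,::-1],(800,600),interpolation=cv2.INTER_CUBIC))
print(proj("w15",(.5986,-.2188,.058)))
```

```text
[ 0.59885084 -0.21978424  0.14346518] [-0.31620794  0.07837807 -0.98007159]
shift [ 0.01 -0.04  0.74] turn [-0.  0.  0.]
(np.float64(307.9776542670428), np.float64(249.6298186166795))
```

View pics/w15c.png

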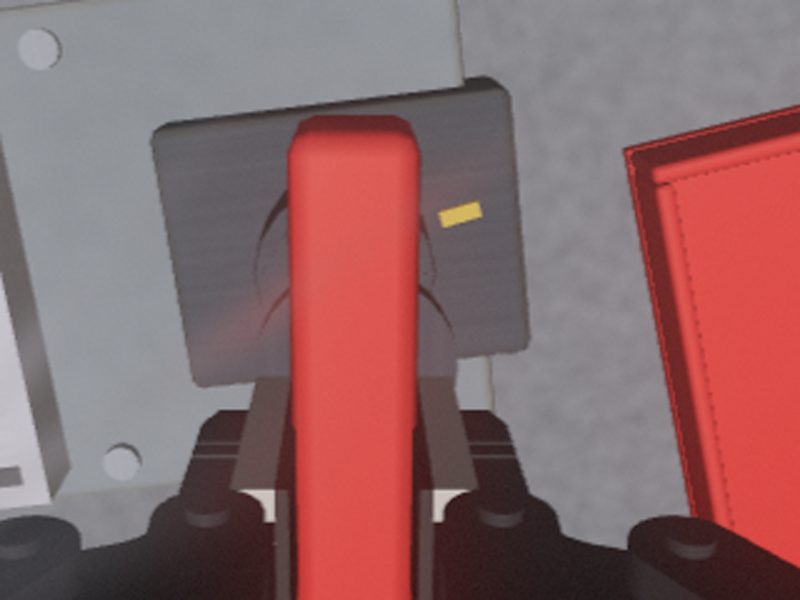

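The bar covers the socket, and the key and screw head look concentric about (355,290). I insert in stages.

Call:
jog_arm(targets=[[[0,-0.03,0.3],[0,0,0],0],[[0,-0.03,0.5],[0,0,0],0],[[0,-0.03,0.65],[0,0,0],0],[[0,-0.03,0.65],[0,0,0],0]])

```text
time: 45.38
tool_pos: [0.5993, -0.2192, 0.1286]
tool_rot: [-0.0, 0.996, -0.087, 0.0]
contact_force: [-1.6, 1.7, 3.7]
gripper_width: 0.174
grasp_force: 60.5
```

Run:
```python
from h import *
s=state();print(s["tool_pos"],s["contact_force"],s["ft_torque"])
```

```text
[ 0.59931482 -0.21916909  0.12856106] [-1.62321732  1.69242538  3.67786957] [ 0.44101782  0.50623792 -0.09139238]
```

Call:
jog_arm(targets=[[[0,0,0.12],[0,0,0],0],[[0,0,0.25],[0,0,0],0],[[0,0,0.25],[0,0,0],0]])

```text
time: 45.75
tool_pos: [0.5995, -0.2187, 0.1205]
tool_rot: [-0.001, 0.996, -0.087, 0.0]
contact_force: [1.3, 2.9, -0.6]
gripper_width: 0.174
grasp_force: 59.8
```

Sliding in freely, so I seat it home.

Call:
jog_arm(targets=[[[0,0,0.15],[0,0,0],0],[[0,0,0.3],[0,0,0],0],[[0,0,0.45],[0,0,0],0],[[0,0,0.45],[0,0,0],0]])

```text
time: 46.25
tool_pos: [0.6005, -0.2193, 0.1147]
tool_rot: [-0.0, 0.996, -0.087, 0.001]
contact_force: [-4.9, 7.8, 20.0]
gripper_width: 0.173
grasp_force: 62.6
```

It is seated: the tip is at 39.8 mm and the socket floor at 40 mm. I ease the pressure and turn clockwise.

Call:
jog_arm(targets=[[[0,0,-0.1],[0,0,0.8],0],[[0,0,-0.1],[0,0,1.6],0],[[0,0,-0.1],[0,0,2.4],0],[[0,0,-0.1],[0,0,3.2],0],[[0,0,-0.1],[0,0,4],0],[[0,0,-0.1],[0,0,4.8],0],[[0,0,-0.1],[0,0,5.6],0],[[0,0,-0.1],[0,0,5.6],0]])

```text
time: 47.25
tool_pos: [0.6, -0.2192, 0.1148]
tool_rot: [-0.0, 0.888, -0.46, 0.001]
contact_force: [-2.0, 6.0, 10.8]
gripper_width: 0.176
grasp_force: 61.4
```

```bash
cat >> h.py <<'E'
def yw():
    s=state();M=RT(s["tool_rot"]).as_matrix();print("yaw",np.degrees(np.arctan2(M[1,0],M[0,0])).round(2),s["tool_pos"].round(4),s["contact_force"].round(1),s["ft_torque"].round(2),s["gripper_width"].round(3),s["joint_pos"].round(2))
E
python3 -c "
from h import *
yw()"
```

```text
Traceback (most recent call last):
  File "h.py", line 50, in yw
    s=state();M=RT(s["tool_rot"]).as_matrix();print("yaw",np.degrees(np.arctan2(M[1,0],M[0,0])).round(2),s["tool_pos"].round(4),s["contact_force"].round(1),s["ft_torque"].round(2),s["gripper_width"].round(3),s["joint_pos"].round(2))
                                                                                                                                                                                    ^^^^^^^^^^^^^^^^^^^^^^^^
AttributeError: 'float' object has no attribute 'round'
```

Call:
jog_arm(targets=[[[0,0,0],[0,0,0.8],0],[[0,0,0],[0,0,1.6],0],[[0,0,0],[0,0,2.4],0],[[0,0,0],[0,0,3],0],[[0,0,0],[0,0,3],0]])

```text
time: 47.88
tool_pos: [0.5996, -0.2195, 0.1148]
tool_rot: [-0.0, 0.773, -0.635, 0.0]
contact_force: [-2.9, 4.1, 10.8]
gripper_width: 0.175
grasp_force: 61.4
```

```bash
sed -i 's/s\["gripper_width"\].round(3)/s["gripper_width"]/' h.py; python3 -c "
from h import *
yw()"
```

```text
yaw -78.81 [ 0.5996 -0.2195  0.1148] [-2.9  4.1 10.8] [1.17 0.67 0.04] 0.1745054497592985 [-0.47  0.18  1.68 -0.    1.29  2.48]
```

Call:
jog_arm(targets=[[[0,0,0],[0,0,0.5],0],[[0,0,0],[0,0,0.8],0],[[0,0,0],[0,0,0.8],0]])

```text
time: 48.25
tool_pos: [0.5995, -0.2196, 0.1148]
tool_rot: [0.0, 0.736, -0.677, 0.0]
contact_force: [-3.7, 4.3, 11.2]
gripper_width: 0.174
grasp_force: 61.5
```

```bash
python3 -c "
from h import *
yw()"
```

```text
yaw -85.19 [ 0.5995 -0.2196  0.1148] [-3.7  4.3 11.2] [1.16 0.75 0.06] 0.17406789153587413 [-0.47  0.18  1.68 -0.    1.29  2.59]
```

Call:
jog_arm(targets=[[[0,0,0],[0,0,0.5],0],[[0,0,0],[0,0,0.8],0],[[0,0,0],[0,0,0.8],0]])

```text
time: 48.62
tool_pos: [0.5994, -0.2196, 0.1148]
tool_rot: [-0.0, -0.697, 0.717, -0.0]
contact_force: [-3.5, 5.2, 11.8]
gripper_width: 0.171
grasp_force: 61.5
```

```bash
python3 -c "
from h import *
yw()"
```

```text
yaw -91.59 [ 0.5994 -0.2196  0.1148] [-3.5  5.2 11.8] [1.08 0.85 0.12] 0.17147144465642972 [-0.47  0.18  1.68 -0.    1.29  2.7 ]
```

Run:
```python
from h import *
im,d=shot("wrist","w16");C=cloud("w16")
m=(C[...,2]>.130)&(C[...,2]<.145)&(im[...,0]>im[...,1].astype(int)+80)&(np.hypot(C[...,0]-.6,C[...,1]+.219)<.06)
print(m.sum(),cv2.minAreaRect((C[m][:,:2]*1000).astype(np.float32)))
cv2.imwrite("pics/w16c.png",cv2.resize(im[120:420,150:490,::-1],(680,600),interpolation=cv2.INTER_CUBIC))
```

```text
11447 ((599.3278198242188, -228.00660705566406), (83.03659057617188, 15.60228157043457), 88.51410675048828)
```

View pics/w16c.png

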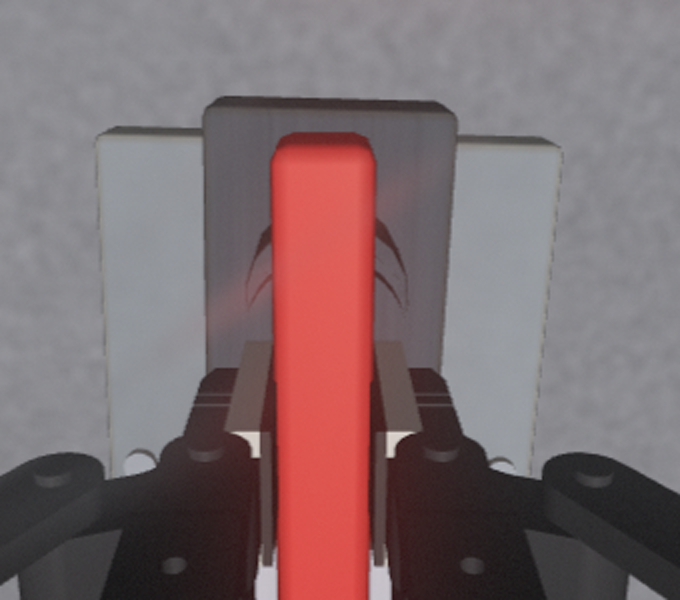

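The bar follows the tool exactly. I check the tick's direction, allowing for its lower height.

Run:
```python
from h import *
C=cloud("w13");u,v=254+635/6,182+222/6;print(C[int(v),int(u)])
t=ray("w13",u,v,C[int(v),int(u)][2]);c=np.array([.5986,-.2188,0]);k=t-c;print(t,np.degrees(np.arctan2(k[1],k[0])))
for U,V in((390,135),(385,210)):
    m=ray("w13",254+U/6,182+V/6,.058)-c;print(np.degrees(np.arctan2(m[1],m[0])))
q=[ray("w13",254+U/6,182+V/6,.058)[:2] for U,V in((322,213),(445,230),(483,330),(415,424),(298,410),(252,300))]
print(np.mean(q,0),[np.degrees(np.arctan2(*(b-a)[::-1])).round(1) for a,b in zip(q,q[1:]+q[:1])])
```

```text
[ 0.60202572 -0.24804953  0.03449288]
[ 0.602  -0.2486  0.0345] -83.49104355949751
-9.066502739816217
-10.619655276155237
[ 0.59856667 -0.21885   ] [np.float64(-101.0), np.float64(-161.7), np.float64(143.0), np.float64(80.1), np.float64(19.0), np.float64(-41.1)]
```

Corrected, the tick lies at yaw -83.5°, so with the play the key reaches the stop near -95°. I keep turning in small steps.

Call:
jog_arm(targets=[[[0,0,0],[0,0,0.3],0],[[0,0,0],[0,0,0.5],0],[[0,0,0],[0,0,0.5],0]])

```text
time: 49.05
tool_pos: [0.5993, -0.2196, 0.1148]
tool_rot: [-0.0, -0.672, 0.741, -0.0]
contact_force: [-3.7, 5.4, 12.4]
gripper_width: 0.173
grasp_force: 61.5
```

```bash
python3 -c "
from h import *
yw()"
```

```text
yaw -95.58 [ 0.5993 -0.2196  0.1148] [-3.7  5.4 12.4] [1.08 0.89 0.14] 0.1732238317547213 [-0.47  0.18  1.68 -0.    1.29  2.77]
```

Call:
jog_arm(targets=[[[0,0,0],[0,0,0.3],0],[[0,0,0],[0,0,0.4],0],[[0,0,0],[0,0,0.4],0]])

```text
time: 49.42
tool_pos: [0.5993, -0.2196, 0.1148]
tool_rot: [-0.0, -0.651, 0.759, -0.0]
contact_force: [-4.4, 5.4, 12.4]
gripper_width: 0.175
grasp_force: 61.6
```

```bash
python3 -c "
from h import *
yw()"
```

```text
yaw -98.77 [ 0.5993 -0.2196  0.1148] [-4.4  5.4 12.4] [1.1 0.9 0.1] 0.17482623952692986 [-0.47  0.18  1.68 -0.    1.29  2.83]
```

Call:
jog_arm(targets=[[[0,0,0],[0,0,0.3],0],[[0,0,0],[0,0,0.6],0],[[0,0,0],[0,0,0.6],0]])

```text
time: 49.8
tool_pos: [0.5992, -0.2196, 0.1148]
tool_rot: [-0.0, -0.619, 0.786, -0.0]
contact_force: [-4.1, 4.2, 12.0]
gripper_width: 0.173
grasp_force: 61.7
```

```bash
cat >> h.py <<'E'
def bar(fn):
    im,d=shot("wrist",fn);C=cloud(fn)
    m=(C[...,2]>.130)&(C[...,2]<.145)&(im[...,0]>im[...,1].astype(int)+80)&(np.hypot(C[...,0]-.6,C[...,1]+.219)<.06)
    print(cv2.minAreaRect((C[m][:,:2]*1000).astype(np.float32)))
E
python3 -c "
from h import *
yw();bar('w17')"
```

```text
yaw -103.55 [ 0.5992 -0.2196  0.1148] [-4.1  4.2 12. ] [1.09 0.99 0.28] 0.17268402089046173 [-0.47  0.18  1.68 -0.    1.29  2.91]
((597.6216430664062, -227.93313598632812), (82.9046401977539, 15.63162612915039), 76.67302703857422)
```

Call:
jog_arm(targets=[[[0,0,0],[0,0,0.3],0],[[0,0,0],[0,0,0.5],0],[[0,0,0],[0,0,0.5],0]])

```text
time: 50.22
tool_pos: [0.5991, -0.2196, 0.1148]
tool_rot: [-0.001, -0.591, 0.807, 0.0]
contact_force: [-3.3, 4.5, 11.9]
gripper_width: 0.171
grasp_force: 61.8
```

```bash
python3 -c "
from h import *
yw();bar('w18')"
```

```text
yaw -107.52 [ 0.5991 -0.2196  0.1148] [-3.3  4.5 11.9] [1.11 1.03 0.41] 0.17106266991357774 [-0.47  0.18  1.68 -0.    1.29  2.98]
((597.1453247070312, -227.72909545898438), (82.93708801269531, 15.551548957824707), 72.95213317871094)
```

Call:
jog_arm(targets=[[[0,0,0],[0,0,0.3],0],[[0,0,0],[0,0,0.3],0]])

```text
time: 50.52
tool_pos: [0.5991, -0.2196, 0.1148]
tool_rot: [-0.001, -0.574, 0.819, 0.0]
contact_force: [-4.4, 6.3, 12.4]
gripper_width: 0.172
grasp_force: 61.8
```

```bash
python3 -c "
from h import *
yw()"
```

```text
yaw -109.94 [ 0.5991 -0.2196  0.1148] [-4.4  6.3 12.4] [1.08 1.08 0.36] 0.17193546489679357 [-0.47  0.18  1.68 -0.    1.29  3.02]
```

Call:
jog_arm(targets=[[[0,0,0],[0,0,-0.8],0],[[0,0,0],[0,0,-1.6],0],[[0,0,-1],[0,0,-1.6],0],[[0,0,-2],[0,0,-1.6],0],[[0,0,-2.6],[0,0,-1.6],0],[[0,0,-2.6],[0,0,-1.6],0]])

```text
time: 51.28
tool_pos: [0.5997, -0.2203, 0.1786]
tool_rot: [0.0, -0.661, 0.75, -0.001]
contact_force: [0.6, 0.8, -1.3]
gripper_width: 0.177
grasp_force: 64.6
```

```bash
python3 -c "
from h import *
yw();go(.5989,-.16,.185)"
```

```text
yaw -97.22 [ 0.5997 -0.2203  0.1786] [ 0.6  0.8 -1.3] [ 0.02  0.   -0.01] 0.17713362578165662 [-0.47  0.12  1.63 -0.    1.39  2.8 ]
shift [-2.39  0.33 -0.26] turn None
```

Call:
jog_arm(targets=[[[-1.5,0.2,-0.3],[0,0,0],0],[[-2.4,0.33,-0.3],[0,0,0],0],[[-2.4,0.33,-0.3],[0,0,0],0],[[-2.4,0.33,-0.3],[0,0,0],0]])

```text
time: 51.78
tool_pos: [0.5982, -0.159, 0.1841]
tool_rot: [-0.001, -0.661, 0.75, 0.0]
contact_force: [-1.1, -0.0, -1.4]
gripper_width: 0.168
grasp_force: 64.5
```

Run:
```python
from h import *
yw();im,d=shot("wrist","w19");p=proj("w19",(.5986,-.2188,.058));print(p)
u,v=int(p[0]),int(p[1]);print(u,v)
cv2.imwrite("pics/w19c.png",cv2.resize(im[v-50:v+50,u-60:u+60,::-1],(720,600),interpolation=cv2.INTER_CUBIC))
```

```text
yaw -97.18 [ 0.5982 -0.159   0.1841] [-1.1 -0.  -1.4] [0.02 0.03 0.06] 0.16826770793329845 [-0.38  0.07  1.67 -0.    1.4   2.89]
(np.float64(298.8717156633951), np.float64(141.4560785845486))
298 141
```

View pics/w19c.png

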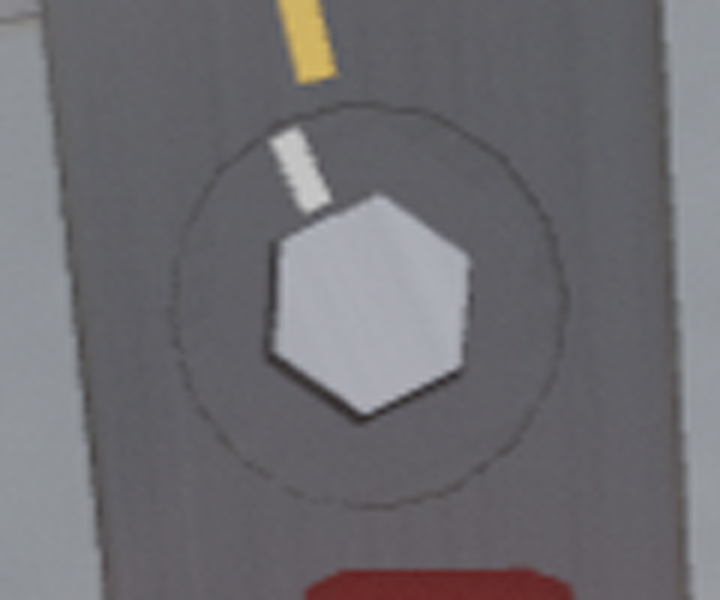

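The white mark at (300,170) stands about 13° short of the yellow tick at (316,75). That 13° is exactly the amount I turned back before lifting. The over-driven key had wedged and dragged the screw back with it. I will re-seat it at the screw's present yaw (about -72°), turn to the stop, and lift straight out without reversing.

```bash
python3 -c "
from h import *
go(.599,-.2194,.146,np.radians(-72))"
```

```text
shift [ 2.38 -0.33  1.53] turn [ 0.01 -0.   -3.15]
```

Call:
jog_arm(targets=[[[1,-0.33,0],[0,0,-1],0],[[2.38,-0.33,0],[0,0,-2],0],[[2.38,-0.33,0],[0,0,-3.15],0],[[2.38,-0.33,0.8],[0,0,-3.15],0],[[2.38,-0.33,1.5],[0,0,-3.15],0],[[2.38,-0.33,1.5],[0,0,-3.15],0],[[2.38,-0.33,1.5],[0,0,-3.15],0]])

```text
time: 52.7
tool_pos: [0.5992, -0.2186, 0.1469]
tool_rot: [0.0, 0.809, -0.588, -0.0]
contact_force: [0.0, -0.3, -0.8]
gripper_width: 0.176
grasp_force: 64.3
```

```bash
python3 -c "
from h import *
yw();go(.599,-.2194,.129,np.radians(-72))"
```

```text
yaw -72.01 [ 0.5992 -0.2186  0.1469] [ 0.  -0.3 -0.8] [ 0.02 -0.03  0.02] 0.17567015453023066 [-0.47  0.15  1.66 -0.    1.34  2.36]
shift [0.03 0.02 0.72] turn [ 0.  0. -0.]
```

Call:
jog_arm(targets=[[[0.02,0,0.4],[0,0,0],0],[[0.02,0,0.7],[0,0,0],0],[[0.02,0,0.8],[0,0,0],0],[[0.02,0,0.8],[0,0,0],0]])

```text
time: 53.2
tool_pos: [0.599, -0.2192, 0.1268]
tool_rot: [0.0, 0.809, -0.588, -0.0]
contact_force: [-0.9, 0.3, -2.2]
gripper_width: 0.174
grasp_force: 64.4
```

Call:
jog_arm(targets=[[[0,0,0.15],[0,0,0],0],[[0,0,0.25],[0,0,0],0],[[0,0,0.25],[0,0,0],0]])

```text
time: 53.58
tool_pos: [0.5991, -0.2193, 0.1205]
tool_rot: [0.0, 0.809, -0.588, -0.0]
contact_force: [-0.7, 0.3, -2.2]
gripper_width: 0.174
grasp_force: 64.4
```

Call:
jog_arm(targets=[[[0,0,0.15],[0,0,0],0],[[0,0,0.3],[0,0,0],0],[[0,0,0.36],[0,0,0],0],[[0,0,0.36],[0,0,0],0]])

```text
time: 54.08
tool_pos: [0.5998, -0.2197, 0.1151]
tool_rot: [0.0, 0.809, -0.588, 0.0]
contact_force: [-6.4, 2.3, 10.4]
gripper_width: 0.171
grasp_force: 66.3
```

```bash
python3 -c "
from h import *
yw()"
```

```text
yaw -71.98 [ 0.5998 -0.2197  0.1151] [-6.4  2.3 10.4] [0.57 1.51 0.04] 0.17109553657842616 [-0.47  0.18  1.68 -0.    1.29  2.36]
```

Call:
jog_arm(targets=[[[0,0,0],[0,0,0.8],0],[[0,0,0],[0,0,1.6],0],[[0,0,0],[0,0,2.4],0],[[0,0,0],[0,0,2.9],0],[[0,0,0],[0,0,2.9],0]])

```text
time: 54.7
tool_pos: [0.599, -0.2191, 0.115]
tool_rot: [-0.001, -0.674, 0.738, 0.001]
contact_force: [-8.8, 2.5, 12.4]
gripper_width: 0.171
grasp_force: 66.5
```

```bash
python3 -c "
from h import *
yw()"
```

```text
yaw -95.19 [ 0.599  -0.2191  0.115 ] [-8.8  2.5 12.4] [0.91 2.17 0.11] 0.1711456127109734 [-0.47  0.18  1.68 -0.    1.29  2.77]
```

Call:
jog_arm(targets=[[[0,0,0],[0,0,0.3],0],[[0,0,0],[0,0,0.5],0],[[0,0,0],[0,0,0.5],0]])

```text
time: 55.08
tool_pos: [0.5988, -0.219, 0.1151]
tool_rot: [-0.001, -0.648, 0.761, 0.001]
contact_force: [-8.5, 4.1, 12.6]
gripper_width: 0.17
grasp_force: 66.6
```

```bash
python3 -c "
from h import *
yw()"
```

```text
yaw -99.16 [ 0.5988 -0.219   0.1151] [-8.5  4.1 12.6] [0.95 2.32 0.17] 0.16974839261210903 [-0.47  0.18  1.68 -0.    1.29  2.83]
```

Call:
jog_arm(targets=[[[0,0,0],[0,0,0.3],0],[[0,0,0],[0,0,0.3],0]])

```text
time: 55.32
tool_pos: [0.5988, -0.219, 0.1151]
tool_rot: [-0.001, -0.632, 0.775, 0.001]
contact_force: [-9.2, 3.8, 13.8]
gripper_width: 0.171
grasp_force: 66.6
```

```bash
python3 -c "
from h import *
yw()"
```

```text
yaw -101.55 [ 0.5988 -0.219   0.1151] [-9.2  3.8 13.8] [0.91 2.28 0.2 ] 0.1713939896954099 [-0.47  0.18  1.68 -0.    1.29  2.88]
```

Call:
jog_arm(targets=[[[0,0,0],[0,0,0.3],0],[[0,0,0],[0,0,0.3],0]])

```text
time: 55.58
tool_pos: [0.5987, -0.219, 0.1151]
tool_rot: [-0.001, -0.616, 0.788, 0.001]
contact_force: [-9.4, 4.4, 13.4]
gripper_width: 0.172
grasp_force: 66.7
```

```bash
python3 -c "
from h import *
yw()"
```

```text
yaw -103.94 [ 0.5987 -0.219   0.1151] [-9.4  4.4 13.4] [0.94 2.36 0.28] 0.1723373940436307 [-0.47  0.18  1.68 -0.    1.29  2.92]
```

Call:
jog_arm(targets=[[[0,0,0],[0,0,0.3],0],[[0,0,0],[0,0,0.3],0],[[0,0,0],[0,0,0.3],0]])

```text
time: 55.95
tool_pos: [0.5987, -0.2189, 0.115]
tool_rot: [-0.001, -0.6, 0.8, 0.001]
contact_force: [-9.8, 4.2, 13.8]
gripper_width: 0.17
grasp_force: 66.7
```

```bash
python3 -c "
from h import *
yw()"
```

```text
yaw -106.32 [ 0.5987 -0.2189  0.115 ] [-9.8  4.2 13.8] [1.   2.31 0.39] 0.1700017502233301 [-0.47  0.18  1.68 -0.    1.29  2.96]
```

Call:
jog_arm(targets=[[[0,0,-0.5],[0,0,0],0],[[0,0,-1.2],[0,0,0],0],[[0,0,-2],[0,0,0],0],[[0,0,-2.8],[0,0,0],0],[[0,0,-2.8],[0,0,0],0]])

```text
time: 56.58
tool_pos: [0.6015, -0.2204, 0.1868]
tool_rot: [0.002, -0.599, 0.801, -0.003]
contact_force: [0.0, 1.2, -2.3]
gripper_width: 0.172
grasp_force: 64.6
```

```bash
python3 -c "
from h import *
yw();go(.5989,-.159,.185,np.radians(-97.2))"
```

```text
yaw -106.4 [ 0.6015 -0.2204  0.1868] [ 0.   1.2 -2.3] [-0.02  0.03  0.02] 0.1716842366286321 [-0.47  0.11  1.62  0.    1.4   2.96]
shift [-2.33  0.79  0.06] turn [-0.05 -0.01 -1.15]
```

I have used up my picture views (one over the 14, in fact), so I measure the mark and the tick in code.

Call:
jog_arm(targets=[[[-1.2,0.4,0],[0,0,-0.6],0],[[-2.33,0.8,0],[0,0,-1.15],0],[[-2.33,0.8,0],[0,0,-1.15],0],[[-2.33,0.8,0],[0,0,-1.15],0]])

```text
time: 57.08
tool_pos: [0.5966, -0.1581, 0.182]
tool_rot: [-0.0, -0.661, 0.75, -0.0]
contact_force: [0.4, 0.1, -2.1]
gripper_width: 0.175
grasp_force: 64.5
```

```bash
cat > mark.py <<'E'
from h import *
def mark(fn):
    im=load(fn)["im"].astype(int);C=cloud(fn);c=np.array([.5986,-.2188])
    r=np.hypot(C[...,0]-c[0],C[...,1]-c[1])
    w=(im.min(2)>130)&(im.max(2)-im.min(2)<35)&(r>.0125)&(r<.0205)&(C[...,2]>.05)
    y=(im[...,0]>im[...,2]+60)&(im[...,1]>im[...,2]+40)&(r<.045)&(r>.02)
    for n,m,z in(("mark",w,.058),("tick",y,.0385)):
        v,u=np.nonzero(m)
        if len(u):
            q=ray(fn,np.median(u),np.median(v),z)[:2]-c;print(n,len(u),np.degrees(np.arctan2(q[1],q[0])).round(1),np.hypot(*q).round(4))
E
python3 - <<'E'
from mark import *
shot("wrist","w20");yw()
for f in("w13","w19","w20"): print(f);mark(f)
E
```

```text
yaw -97.25 [ 0.5966 -0.1584  0.1821] [-1.1  0.6 -1.3] [ 0.01 -0.02 -0.01] 0.17153939909820612 [-0.38  0.07  1.68 -0.    1.39  2.89]
w13
mark 66 -8.1 0.0157
tick 96 -81.5 0.0291
w19
mark 66 -70.6 0.0162
tick 97 -83.7 0.0292
w20
mark 814 69.3 0.0105
tick 99 -83.1 0.029
```

Run:
```python
from mark import *
for fn in("w13","w19","w20"):
    q=load(fn);f,cx,cy=q["k"];M=q["M"];v,u=np.mgrid[:480,:640]
    r=np.stack([(u-cx)/f,(v-cy)/f,np.ones(u.shape)],-1)@M[:3,:3].T;P=M[:3,3]+r*((.058-M[2,3])/r[...,2])[...,None]
    k=P[...,:2]-[.5986,-.2188];R_=np.hypot(k[...,0],k[...,1]);im=q["im"].astype(int)
    w=((im.min(2)>130)&(R_<.0205)).astype(np.uint8)
    n,l,s,c=cv2.connectedComponentsWithStats(w,connectivity=4)
    for i in range(1,n):
        if s[i,4]>15: kk=k[l==i].mean(0);print(fn,s[i,4],np.degrees(np.arctan2(kk[1],kk[0])).round(1),np.hypot(*kk).round(4))
```

```text
w13 77 -8.5 0.0152
w13 660 5.0 0.0028
w19 80 -70.7 0.0153
w19 857 -165.1 0.0004
w20 85 -82.6 0.0152
w20 863 -172.1 0.0005
```

The mark is now at -82.6° and the tick at about -83.4°, so the screw is tight at its stop. I carry the key back to the rack, unwinding the wrist on the way.

Call:
jog_arm(targets=[[[0,0,-0.3],[0,0,-1.2],0],[[-0.5,0,-0.4],[0,0,-2.4],0],[[-1,0,-0.4],[0,0,-3.6],0],[[-2,0,-0.4],[0,0,-4.8],0],[[-3,0,-0.4],[0,0,-6],0],[[-4,0,-0.4],[0,0,-7.2],0],[[-5,0,-0.4],[0,0,-8.4],0],[[-6,0,-0.4],[0,0,-9.6],0]])

```text
time: 58.12
tool_pos: [0.6158, -0.0092, 0.192]
tool_rot: [0.0, 0.985, -0.175, 0.0]
contact_force: [0.2, -0.4, -1.9]
gripper_width: 0.171
grasp_force: 64.5
```

Call:
jog_arm(targets=[[[0,0,0],[0,0,-1.2],0],[[0,0,0],[0,0,-2.4],0],[[0,0,0],[0,0,-2.8],0],[[0,0,0],[0,0,-2.8],0]])

```text
time: 58.62
tool_pos: [0.6156, -0.0098, 0.192]
tool_rot: [0.0, 1.0, 0.016, 0.0]
contact_force: [-1.2, 0.5, -2.1]
gripper_width: 0.169
grasp_force: 64.5
```

```bash
python3 -c "
from h import *
yw();go(.5610,.3869,.188,np.radians(2.6))"
```

```text
yaw 1.89 [ 0.6156 -0.0098  0.192 ] [-1.2  0.5 -2.1] [-0.04 -0.01 -0.04] 0.16884033912415441 [-0.14  0.06  1.67 -0.    1.41  1.4 ]
shift [ -1.66 -15.93   0.16] turn [ 0.    0.   -0.09]
```

Call:
jog_arm(targets=[[[-0.3,-2.4,0],[0,0,-0.1],0],[[-0.6,-4.8,0],[0,0,-0.1],0],[[-0.9,-7.2,0],[0,0,-0.1],0],[[-1.2,-9.6,0],[0,0,-0.1],0],[[-1.5,-12,0],[0,0,-0.1],0],[[-1.66,-14.4,0],[0,0,-0.1],0],[[-1.66,-15.9,0],[0,0,-0.1],0],[[-1.66,-15.9,0],[0,0,-0.1],0]])

```text
time: 59.62
tool_pos: [0.5597, 0.389, 0.1918]
tool_rot: [-0.0, 1.0, 0.025, -0.0]
contact_force: [-0.3, -0.9, -2.3]
gripper_width: 0.173
grasp_force: 64.5
```

Call:
jog_arm(targets=[[[0,0,0],[0,0,0],0],[[0,0,0],[0,0,0],0]])

```text
time: 59.88
tool_pos: [0.5605, 0.3855, 0.192]
tool_rot: [0.0, 1.0, 0.023, -0.0]
contact_force: [0.3, -0.0, -2.4]
gripper_width: 0.169
grasp_force: 64.5
```

Run:
```python
from h import *
yw();go(.5608,.3869,.088,np.radians(2.6));im,d=shot("wrist","w21");C=cloud("w21");s=state()["tool_pos"]
m=(abs(C[...,2]-s[2]-.0235)<.006)&(im[...,0]>im[...,1].astype(int)+80)
print("bar z",np.median(C[m][:,2]),cv2.minAreaRect((C[m][:,:2]*1000).astype(np.float32)))
```

```text
yaw 2.68 [0.5605 0.3855 0.192 ] [ 0.3 -0.  -2.4] [ 0.03 -0.01  0.02] 0.16944351159281432 [ 0.49  0.21  1.51 -0.    1.42  2.02]
shift [ 0.01 -0.06  4.16] turn [0.   0.   0.01]
bar z 0.215084520733049 ((568.016357421875, 384.916748046875), (83.48396301269531, 15.567482948303223), 2.7468109130859375)
```

Call:
jog_arm(targets=[[[0,-0.07,1],[0,0,0],0],[[0,-0.07,2],[0,0,0],0],[[0,-0.07,2.5],[0,0,0],0],[[0,-0.07,2.9],[0,0,0],0],[[0,-0.07,3.1],[0,0,0],0],[[0,-0.07,3.1],[0,0,0],0]])

```text
time: 60.68
tool_pos: [0.5602, 0.3886, 0.1148]
tool_rot: [-0.0, 1.0, 0.024, 0.0]
contact_force: [-0.8, -0.4, -1.4]
gripper_width: 0.173
grasp_force: 64.6
```

Call:
jog_arm(targets=[[[0,0,0.3],[0,0,0],0],[[0,0,0.6],[0,0,0],0],[[0,0,0.9],[0,0,0],0],[[0,0,1.05],[0,0,0],0],[[0,0,1.05],[0,0,0],0]])

```text
time: 61.3
tool_pos: [0.5597, 0.3884, 0.0876]
tool_rot: [0.0, 1.0, 0.024, -0.0]
contact_force: [-0.5, -0.4, -1.5]
gripper_width: 0.168
grasp_force: 64.6
```

Inserted with no resistance. I lower the last bit, release and retreat.

Call:
jog_arm(targets=[[[0,0,0.1],[0,0,0],0],[[0,0,0.1],[0,0,0],50],[[0,0,0.1],[0,0,0],50],[[0,0,0.1],[0,0,0],50],[[0,0,-1.5],[0,0,0],50],[[0,0,-3.5],[0,0,0],50],[[0,0,-5],[0,0,0],50],[[0,0,-6],[0,0,0],50]])

```text
time: 62.3
tool_pos: [0.5607, 0.389, 0.2417]
tool_rot: [-0.001, 1.0, 0.024, 0.002]
contact_force: [0.1, 0.2, 0.2]
gripper_width: 0.503
grasp_force: 0.0
```

Call:
jog_arm(targets=[[[-1,2,-1],[0,0,0],50],[[-2,4.4,-1],[0,0,0],50],[[-3,6.8,-1],[0,0,0],50],[[-3,9.2,-1],[0,0,0],50],[[-3,11.6,-1],[0,0,0],50],[[-3,11.6,-1],[0,0,0],50],[[-3,11.6,-1],[0,0,0],50]])

```text
time: 63.18
tool_pos: [0.4993, 0.0952, 0.2636]
tool_rot: [-0.0, 1.0, 0.024, 0.0]
contact_force: [-0.8, 0.2, 0.2]
gripper_width: 0.502
grasp_force: 0.0
```

Run:
```python
from h import *
yw();shot("scene","s9");shot("side","d9")
for fn,dx,dy in(("s9",.003,.001),("d9",-.003,-.001)):
    for n,q,z0,z1 in(("gauge",(.451,.380,.105),.097,.113),("key",(.56,.387,.108),.1,.114),("post",(.6142,.0693,.09),.06,.1),("pblock",(.612,-.042,.0756),.068,.083),("bin far",(.563,-.378,.05),.041,.06),("bin near",(.461,-.383,.05),.041,.06)):
        p=proj(fn,(q[0]+dx,q[1]+dy,q[2]));print(fn,n,top(fn,int(p[0]),int(p[1]),z0,z1,8))
```

```text
yaw 2.76 [0.4993 0.0952 0.2636] [-0.8  0.2  0.2] [-0.01  0.03 -0.01] 0.5024738038855918 [ 0.04 -0.25  1.84  0.    1.55  1.56]
s9 gauge (array([455.3, 381.9]), array([28.5, 30.4]), 86.4, np.float64(0.1034), 193)
s9 key (array([562.4, 389.3]), array([100.9,  17.5]), 3.0, np.float64(0.1064), 470)
s9 post (array([619.5,  32.9]), array([104.3,  58.5]), 88.6, np.float64(0.0744), 761)
s9 pblock (array([618.9,  10.9]), array([60.4, 58.5]), 88.7, np.float64(0.0739), 518)
s9 bin far (array([ 567.2, -378.4]), array([61., 65.]), 5.6, np.float64(0.0486), 336)
s9 bin near (array([ 464.2, -383.3]), array([59.2, 66.5]), 4.2, np.float64(0.0486), 315)
d9 gauge (array([448.5, 380.2]), array([31.7, 26.4]), 56.9, np.float64(0.1031), 68)
d9 key (array([556.5, 388.2]), array([100. ,  22.5]), 1.4, np.float64(0.1056), 141)
d9 post (array([611.8,  68.9]), array([27. , 19.1]), 86.3, np.float64(0.0795), 106)
d9 pblock (array([613.4,   9.4]), array([57.7, 58.8]), 88.4, np.float64(0.0737), 306)
d9 bin far (array([ 561.1, -378.5]), array([60.3, 56.7]), 3.3, np.float64(0.049), 531)
d9 bin near (array([ 458.6, -382.6]), array([58.9, 57.3]), 3.5, np.float64(0.049), 629)
```

Everything is in place:
- The gauge and key are seated at their original heights.
- Two rejects stand level in the bin.
- The pallet is still at its end stop.
- The finished block shifted about 5 cm at some point, but it stands level inside the tray.

Handing in.

```bash
python3 -c "
from plant import *
print(job_done())"
```

```text
the job is handed in; nothing more can be done
None
```

I handed the job in at 63 s: the one finished block on the pallet at its end stop, the two unfinished in the bin, the lock screw tight, and gauge and key back in the rack. The screw took two tries, because backing the key off turned it back about 13° the first time. The pallet block was found shifted about 5 cm within the tray, still upright, and I viewed 15 pictures, one over the limit.

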